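# Seat the tipped hat blank in its brim die

### The arm

A 6-joint arm with a two-finger parallel gripper is mounted at the origin on the work surface. World frame = base frame: x ahead of the robot, y to its left, z up, the work surface at z = 0. Lengths are in mm, angles in rad, forces in N, time in s.
With the tool pointing down it reaches from about 350 to 875 mm from the base axis. Payload 4.2 kg.
Tool frame: the origin (TCP) lies midway between the tips of the shut fingers; the grasp point (between the pads) lies 19 mm behind it (arm.tcp_to_grasp is the distance from the TCP to the grasp point, in mm); z points along the fingers, y is the line along which they close (so a half turn about z gives the same grasp; the last joint's range is limited). The gripper opens to 85 mm and grips with 20 to 120 N. Pads are 22 mm wide; open, the fingers measure 114 mm over their backs; the gripper's body (76 mm by 85 mm) begins 54 mm behind the grasp point. The pads swing forward as they close: fully open they stand 13 mm farther back than shut.
Start: joints at [-0.935, 0.385, 0.008, 0, -1.194, -0.259], TCP at [229.98, -581.127, 231.312] pointing down, gripper open.
Joint ranges: [-3.14, 3.14], [-1.21, 2.06], [-1.07, 1.41], [-3.16, 2.05], [-2.99, -0.16], [-3.1, 3.1]. Speed limits (rad/s): [2.79, 2.79, 3.14, 3.14, 3.14, 3.14].

### API

Orientations are given as a unit quaternion [x, y, z, w].
In Python, from bench import arm, get_image gives the robot as it stands.
- The arm moves only by the tool drive_tool, never from a script. Its argument "deltas" is a list of rows, each a list of 2 entries, a list of its own where there are three numbers: the shift along the tool's x, y, z in cm, then the turn, a rotation vector about the tool's x, y, z in degrees. In form: [[[x, y, z], [ax, ay, az]], ...]. A call has 1 to 12 rows; each row shifts and turns the commanded pose from where the row before left it, along the tool's axes as they then stand; what a row does not reach is not made up. A row lasts 1/10 s, in which the tool goes at most 50 mm and 8.59 degrees, less where a joint would pass 70% of its speed; a pose out of reach is approached as far as the arm can. A call with a gripper value outside its range is refused whole. "claw" is the finger opening in cm, from 0 to 8.54, set as the call begins (left out, the last holds). The fingers move at their own pace and stop on an object; the grip force is fixed at half the most. Time passes only in rows, so rows that do not move let the fingers close. It gives the time, the measured TCP pose, the force, the opening and the grip force at its end, in the units of the state.
- arm.read_state(): the state, without advancing time (a new reading comes with each control period).
- get_image(name): name is "scene" or "side" or "wrist"; returns a dict with "img" (384x512x3 uint8, red, green, blue), "fx", "fy", "cx", "cy" (pixels), "D" ([k1, k2, p1, p2, k3] as OpenCV has them; the pictures are not rectified), "eye" and "orientation" of the camera in the world; the wrist camera has in their place "mount" (4x4, takes a point from camera to tool coordinates, whose origin is the TCP and whose axes are the flange's). Camera axes: x right, y down, z forward; pixel columns grow to the right and rows downward; lengths in mm; the calibration is good to about 2 mm. A picture is of the moment at which its call begins: read the wrist's pose just before it. There is no depth.
- arm.job_done(): hands the job in; it is judged then, once.
The state is a dict: "clock": time; "joints": joint angles; "joint_vel": joint speeds; "joint_efforts": joint torques, N m; "position": TCP position; "ee_rot": TCP orientation; "contact_force": force on the tool from outside, world axes, zero at the start; "wrist_torque": the same for the moment, N m; "gripper_width": finger opening in mm; "grasp_force": force on a finger pad.
Only numpy, scipy, OpenCV 4.12 (cv2) and the standard library are available. Lean on these libraries where they do the work, as an engineer would, in place of code of your own. Each camera call takes 0.05 s, during which the arm holds its last target. There are 200 camera calls.

### The job

One wooden hat blank, the one with the square brim, has tipped over in its lane. Seat it crown up in the press die whose cavity matches its brim, pressing it fully home so that the brim is flush with the die's top, without ramming it, and let go. The other blanks and the two snowmen must stay standing where they are.

Things in the scene. Friction and masses are not known exactly. Their poses are not given: they have to be found in the camera images.
- blank_square: Hat blank with a square brim, 66 x 66 mm, sides along its x and y. Starts tipped in the lane, lying on a brim edge and the crown's rim, z axis 15 degrees below level. Origin: centre of the brim's underside; z runs up the crown. Brim 12 mm thick; crown a centred plain cylinder, 40 mm diameter, from 12 to 62 mm above the underside. Light wood, about 90 g.
- blank_round: Hat blank with a round brim, 66 mm diameter, standing upright in the lane. Origin: centre of the brim's underside; z runs up the crown. Brim 12 mm thick; crown a centred plain cylinder, 40 mm diameter, from 12 to 62 mm above the underside. Light wood, about 90 g.
- blank_oblong: Hat blank with an oblong brim, 46 mm along its x, 66 mm along its y, standing upright in the lane. Origin: centre of the brim's underside; z runs up the crown. Brim 12 mm thick; crown a centred plain cylinder, 40 mm diameter, from 12 to 62 mm above the underside. Light wood, about 90 g.
- lane: Fixed plywood board for the blanks, 116 mm (its x) by 480 mm (its y), its upper face 6 mm above the bench, with an 8 mm wide rail along each long edge that rises to 14 mm above the bench; 100 mm clear between rails, open ends. Blanks stand about 160 mm apart along its y. Origin: centre of the underside.
- die_square: Fixed die, 30 mm high: bolster 130 mm (its x) x 112 mm (its y), origin at the centre of its underside; in it a clamped steel insert, 100 x 100 mm, set up to 8 mm off the middle either way along x (where is not measured: see or feel for it). The insert's centred cavity is square, 67.6 x 67.6 mm, sides along x and y, mouth chamfered 1 mm.
- die_square_mid (a point): Middle of the square die at its top face, 30 mm above the bench; the cavity's centre is up to 8 mm from it along x. The cavity's floor is a knock-out pad that starts 3 to 6 mm below the top face (not measured); it slides stiffly, about 6 N pushes it down, and it stays where pushed. On its stop, fully home, the blank's underside is 12 mm below the top face.
- die_round: Fixed die, 30 mm high: bolster 130 mm (its x) x 112 mm (its y), origin at the centre of its underside; in it a clamped steel insert, 100 x 100 mm, set up to 8 mm off the middle either way along x. Round cavity, 67.6 mm diameter.
- die_oblong: Fixed die, 30 mm high: bolster 130 mm (its x) x 112 mm (its y), origin at the centre of its underside; in it a clamped steel insert, 100 x 100 mm, set up to 8 mm off the middle either way along x. Oblong cavity, 47.6 mm along its x, 67.6 mm along its y.
- figure_tall: Snowman of three turned wooden balls, standing, 144 mm tall, 80 mm wide. Origin: centre of the underside.
- figure_small: Snowman of three turned wooden balls, standing, 118 mm tall, 65 mm wide. Origin: centre of the underside.
Things that resemble listed ones, but are neither listed nor needed, are in the scene too. Leave any red or turquoise look-alike of the figure_tall alone.

How it is judged (in metres and radians):
At the end, for the whole second after the job is handed in: The square-brimmed blank rests crown up (within 0.06 rad) in the square die, within 12 mm of the die's middle, its underside 10 to 15 mm below the die's top face (12 is home); the other blanks and both snowmen stand (within 0.4 rad), within 40 mm of where they were (horizontal distance between blank_square and die_square_mid below 0.012 m and z of blank_square in the frame of die_square_mid between -0.015 and -0.01 m and angle between blank_square's own z axis and vertical below 0.06 rad and linear speed of blank_square below 0.02 m/s and angular speed of blank_square below 0.2 rad/s and angle between each of blank_round, blank_oblong, figure_tall, figure_small's own z axis and vertical below 0.4 rad and distance of each of blank_round, blank_oblong, figure_tall, figure_small from where it was at the start of the episode below 0.04 m); the robot touches nothing.
It fails at once if the square blank and its die are forced together with more than 120 N (contact force between blank_square and die_square above 120 N).
It fails at once if the round blank is knocked over (leans more than 0.4 rad) or shifted by more than 40 mm (angle between blank_round's own z axis and vertical above 0.4 rad or distance of blank_round from where it was at the start of the episode above 0.04 m).
It fails at once if the oblong blank is knocked over (leans more than 0.4 rad) or shifted by more than 40 mm (angle between blank_oblong's own z axis and vertical above 0.4 rad or distance of blank_oblong from where it was at the start of the episode above 0.04 m).
It fails at once if the tall snowman is knocked over (leans more than 0.4 rad) or shifted by more than 40 mm (angle between figure_tall's own z axis and vertical above 0.4 rad or distance of figure_tall from where it was at the start of the episode above 0.04 m).
It fails at once if the small snowman is knocked over (leans more than 0.4 rad) or shifted by more than 40 mm (angle between figure_small's own z axis and vertical above 0.4 rad or distance of figure_small from where it was at the start of the episode above 0.04 m).
It also fails if it takes over 70 s, if anything falls off the work surface, if the arm or the gripper's body presses on something with over 40 N, if the wrist force passes 120 N, or if a joint passes its speed limit or range.

## Working session

There is one attempt and no reset: what is moved stays moved. The work goes in short steps, Python scripts to look and compute and a tool call to move; the robot and the scene stay as the last step left them, time stands still between calls to the robot, and variables do not carry over. Pictures are saved under pics/ and viewed, at most 10 in all, crops included, and the job is handed in when it is done.

Besides the shell and the picture viewer there is one more tool, called after "Emit:" in YAML: its name, and indented under it one key for each argument. drive_tool: Moves the arm, as the interface text tells. Its arguments: {"type":"object","properties":{"deltas":{"type":"array"},"claw":{"type":"number"}},"required":["deltas"]}

```bash
mkdir -p pics
cat > h.py <<'E'
import numpy as np, cv2
from scipy.spatial.transform import Rotation as R
from bench import arm, get_image
def grab(name, save=None):
    s=arm.read_state(); g=get_image(name)
    g['K']=np.array([[g['fx'],0,g['cx']],[0,g['fy'],g['cy']],[0,0,1.]]); g['D']=np.array(g['D'],float)
    if 'mount' in g:
        T=np.eye(4); T[:3,:3]=R.from_quat(s['ee_rot']).as_matrix(); T[:3,3]=s['position']
        C=T@np.array(g['mount']); g['R']=C[:3,:3]; g['e']=C[:3,3]
    else:
        o=np.array(g['orientation'],float)
        g['R']=o if o.shape==(3,3) else R.from_quat(o).as_matrix(); g['e']=np.array(g['eye'],float)
    if save: cv2.imwrite('pics/'+save+'.png', g['img'][:,:,::-1])
    return g
def rays(g,px):
    p=cv2.undistortPoints(np.array(px,float).reshape(-1,1,2),g['K'],g['D']).reshape(-1,2)
    return np.c_[p,np.ones(len(p))]@g['R'].T
def onz(g,px,z):
    d=rays(g,px); t=(z-g['e'][2])/d[:,2]; return g['e']+d*t[:,None]
def proj(g,P):
    P=(np.array(P,float).reshape(-1,3)-g['e'])@g['R']
    return cv2.projectPoints(P,np.zeros(3),np.zeros(3),g['K'],g['D'])[0].reshape(-1,2)
def tri(views):
    A=np.zeros((3,3));b=np.zeros(3)
    for g,p in views:
        d=rays(g,[p])[0]; d/=np.linalg.norm(d); M=np.eye(3)-np.outer(d,d); A+=M; b+=M@g['e']
    return np.linalg.solve(A,b)
E
python3 - <<'E'
from h import *
gs=[grab('scene'),grab('side')]
cv2.imwrite('pics/a.png',np.vstack([cv2.resize(g['img'],(800,600))[:, :,::-1] for g in gs[:1]]))
cv2.imwrite('pics/b.png',cv2.resize(gs[1]['img'],(800,600))[:,:,::-1])
for g in gs: print(g['e'].round(),g['R'].round(3).tolist(),g['fx'])
import pickle; pickle.dump(gs,open('g0.pkl','wb'))
print(arm.read_state()['ee_rot'],np.array(grab('wrist','w')['mount']).round(3).tolist())
E
```

```text
[1057.  721.  658.] [[-0.831, 0.307, -0.464], [0.557, 0.458, -0.693], [-0.0, -0.834, -0.552]] 360.8224343905918
[ 500. 1197.  898.] [[-0.998, -0.03, 0.048], [-0.056, 0.565, -0.823], [-0.002, -0.825, -0.566]] 431.00330329918563
[-1.87201861e-01  9.82320980e-01  9.49063950e-04 -2.33404489e-04] [[0.0, -0.952, -0.305, 79.1], [1.0, -0.0, 0.002, 0.155], [-0.002, -0.305, 0.952, -143.203], [0.0, 0.0, 0.0, 1.0]]
```

View pics/a.png

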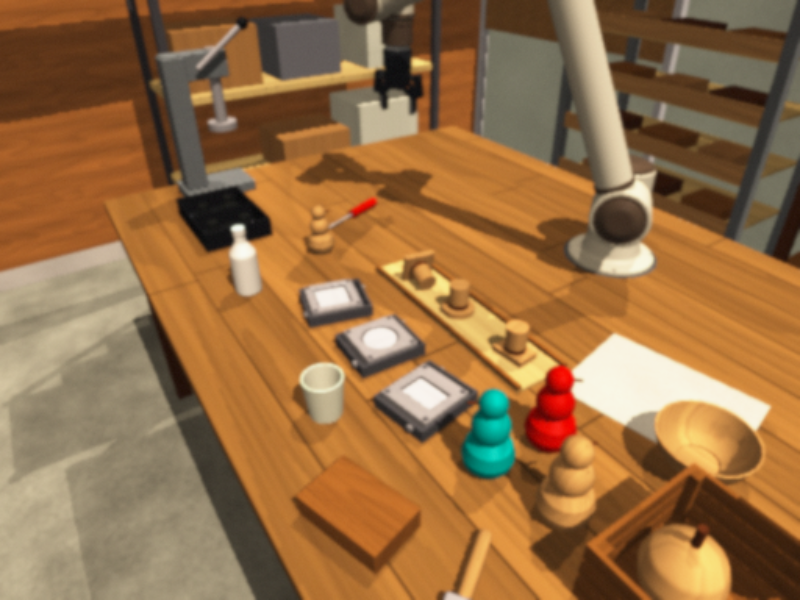

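View pics/b.png

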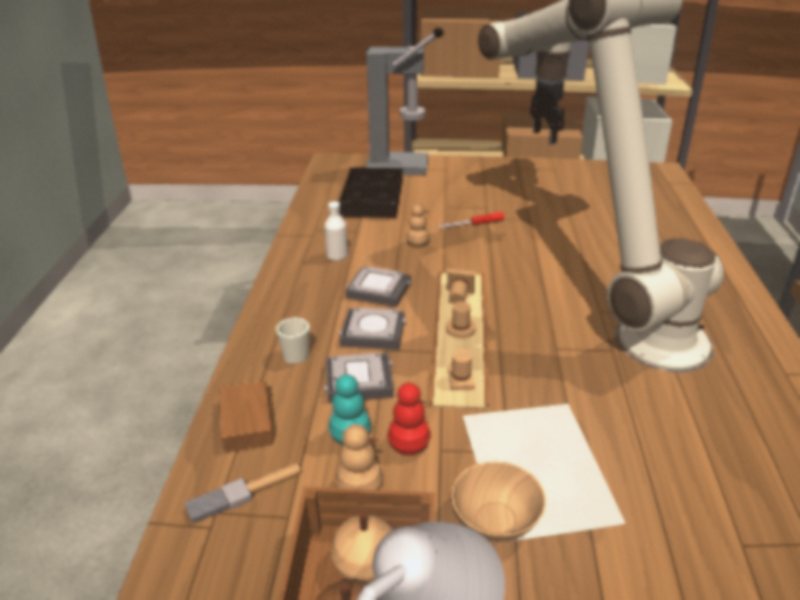

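Scene picture: the tipped blank is at about (418,270), at the far end of the lane, with the round blank at (458,297) and the oblong at (515,340). The die cavities are at (335,298), (380,338, round) and (428,395). The far and near dies are both candidates for the square one. In the side picture the far cavity (378,284) looks squarer and the near one (358,374) narrower. I'll triangulate these before choosing wrist views.

Run:
```python
from h import *
import pickle
a,b=pickle.load(open('g0.pkl','rb'))
for n,p,q in [('far die',(335,298),(378,284)),('mid',(380,338),(373,324)),('near',(428,395),(358,372)),('tipcrown',(424,278),(459,291)),('round top',(459,285),(460,308)),('oblong top',(516,325),(461,355)),('tall',(577,440),(356,435)),('small',(319,212),(418,210)),('red',(560,375),(408,393)),('turq',(492,398),(347,383))]:
    p=np.array(p)*.64;q=np.array(q)*.64; print(n,tri([(a,p),(b,q)]).round(), onz(a,[p],30)[0].round(),onz(b,[q],30)[0].round())
for n,p in [('laneA',(383,266)),('laneB',(520,386)),('laneC',(570,366))]: print(n,onz(a,[np.array(p)*.64],14).round())
for p in [(437,273),(481,273),(485,405),(433,402)]: print(onz(b,[np.array(p)*.64],14).round())
# far-die cavity via white-ish mask, side and scene
for g,c in [(a,(335,298)),(a,(428,395)),(b,(378,284)),(b,(358,372))]:
    m=(g['img'].min(2)>200).astype(np.uint8); n,l,s,ce=cv2.connectedComponentsWithStats(m)
    k=l[int(c[1]*.64),int(c[0]*.64)]
    if k: 
        cs=cv2.findContours((l==k).astype(np.uint8),0,2)[0][0][:,0]
        P=onz(g,cs,26)[:,:2]; print(cv2.minAreaRect(P.astype(np.float32)))
    else: print('none',g['img'][int(c[1]*.64),int(c[0]*.64)])
```

```text
far die [ 653. -159.   24.] [ 656. -152.   30.] [ 652. -149.   30.]
mid [648.  10.  28.] [649.  12.  30.] [648.  13.  30.]
near [662. 180.  30.] [663. 183.  30.] [662. 177.  30.]
tipcrown [ 460. -121.   30.] [ 463. -115.   30.] [ 459. -128.   30.]
round top [459.  -2.  70.] [418. -52.  30.] [457. -58.  30.]
oblong top [458. 160.  70.] [416. 120.  30.] [456. 112.  30.]
tall [627. 444. 133.] [537. 384.  30.] [645. 350.  30.]
small [ 568. -392.  106.] [ 502. -542.   30.] [ 574. -547.   30.]
red [551. 343. 131.] [452. 267.  30.] [558. 233.  30.]
turq [659. 322. 129.] [583. 245.  30.] [679. 211.  30.]
laneA [[ 495. -231.   14.]]
laneB [[513. 238.  14.]]
laneC [[404. 249.  14.]]
[[ 513. -232.   14.]]
[[ 403. -237.   14.]]
[[411. 242.  14.]]
[[510. 239.  14.]]
((657.3780517578125, -166.63323974609375), (62.381935119628906, 61.449031829833984), 76.06189727783203)
((663.880859375, 173.07540893554688), (44.1903076171875, 63.282676696777344), 10.696638107299805)
((657.10205078125, -168.14791870117188), (57.613975524902344, 60.33347702026367), 75.66912078857422)
((665.065185546875, 169.1022491455078), (38.34690856933594, 57.21590805053711), 10.224621772766113)
```

The far die is the square one (cavity about 62x61 in plan, against 44x63 for the near one), at about (656,-162) with a yaw near -14°. The tipped blank is at about (460,-150) with its crown towards +y. I'll move the wrist camera over both.

Emit:
drive_tool:
  deltas:
    - [[-2,1.5,-0.6],[0,0,0]]
    - [[-3.7,2.8,-0.6],[0,0,0]]
    - [[-3.7,2.8,-0.6],[0,0,0]]
    - [[-3.7,2.8,-0.6],[0,0,0]]
    - [[-3.7,2.8,-0.6],[0,0,0]]
    - [[-3.7,2.8,-0.6],[0,0,0]]
    - [[-3.7,2.8,-0.6],[0,0,0]]
    - [[-3.7,2.8,-0.6],[0,0,0]]
    - [[-3.7,2.8,-0.6],[0,0,0]]
    - [[-3.7,2.8,-0.6],[0,0,0]]
    - [[-3.7,2.8,-0.6],[0,0,0]]
    - [[-2,1.5,-0.6],[0,0,0]]

```text
clock: 1.35
position: [498.2, -139.3, 303.3]
ee_rot: [-0.189, 0.982, 0.0, -0.0]
contact_force: [-0.0, -0.6, -0.2]
gripper_width: 85.2
grasp_force: 0.0
```

Emit:
drive_tool:
  deltas:
    - [[0,0,0],[0,0,7]]
    - [[0,0,0],[0,0,7]]
    - [[0,0,0],[0,0,7]]
    - [[0,0,0],[0,0,7]]
    - [[0,0,0],[0,0,7]]
    - [[0,0,0],[0,0,0]]
    - [[0,0,0],[0,0,0]]

```text
clock: 2.05
position: [497.0, -142.0, 303.1]
ee_rot: [0.116, 0.993, 0.0, -0.0]
contact_force: [-0.3, 0.1, -0.3]
gripper_width: 85.6
grasp_force: 0.0
```

Run:
```python
from h import *
import pickle
g=grab('wrist'); cv2.imwrite('pics/w1.png',cv2.resize(g['img'],(800,600))[:,:,::-1]); pickle.dump(g,open('w1.pkl','wb'))
s=arm.read_state(); print({k:np.round(v,3).tolist() for k,v in s.items()},g['fx'],[x for x in dir(arm) if x[0]!='_'])
```

```text
{'clock': 2.1, 'joints': [0.036, 0.154, -0.129, -0.0, -1.288, -1.839], 'joint_vel': [-0.0, 0.002, 0.002, 0.0, -0.002, -0.008], 'joint_efforts': [0.008, -27.793, 19.464, 4.324, -0.001, 0.004], 'position': [497.043, -142.02, 303.171], 'ee_rot': [0.116, 0.993, 0.0, -0.0], 'contact_force': [-0.373, 0.658, 0.608], 'wrist_torque': [-0.038, 0.011, 0.005], 'grasp_force': 0.0, 'gripper_width': 85.478} 275.206160009301 ['IKError', 'job_done', 'read_state', 'tcp_to_grasp']
```

View pics/w1.png

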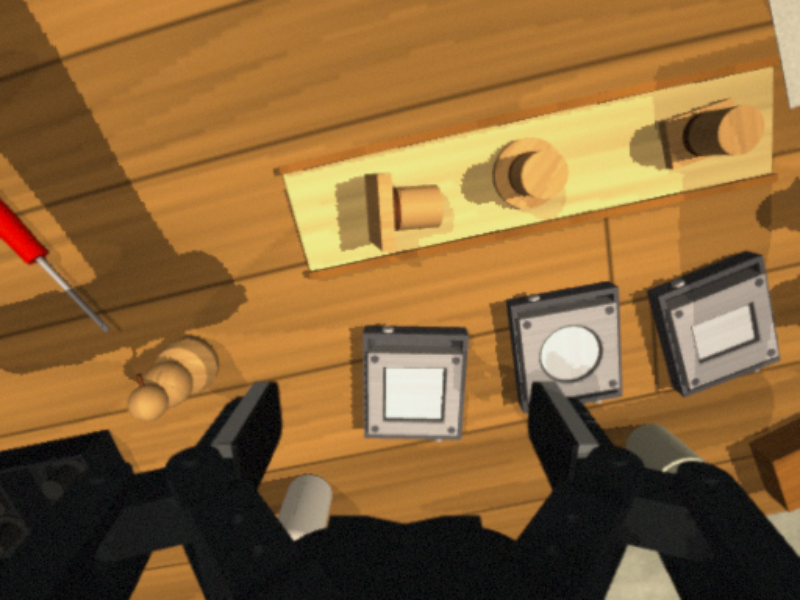

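The wrist picture shows the tipped blank with its brim at (381,212) and crown at (420,208). The square die's cavity is at (414,393), the round one at (570,353) and the oblong one at (725,332). The die candidates are therefore (414,393), which is square, and (725,332), which is oblong, so I take the first. The blank candidates are (381,212), (530,173) and (715,133), and only the first is tipped and has a square brim. I'll confirm this in an enlarged crop and measure.

```bash
cat > diem.py <<'E'
from h import *
def quad(g,center,lo,hi,z,key='v'):
    hsv=cv2.cvtColor(g['img'],cv2.COLOR_RGB2HSV); m=((hsv[:,:,1]<90)&(hsv[:,:,2]>=lo)&(hsv[:,:,2]<=hi)).astype(np.uint8)
    n,l,s,c=cv2.connectedComponentsWithStats(m); k=l[int(center[1]),int(center[0])]
    cs=cv2.findContours((l==k).astype(np.uint8),cv2.RETR_CCOMP,cv2.CHAIN_APPROX_NONE)[0]
    out=[]
    for c in sorted(cs,key=cv2.contourArea)[::-1][:2]:
        P=onz(g,c[:,0],z)[:,:2]; (x,y),wh,an=cv2.minAreaRect(P.astype(np.float32)); out.append((round(x,1),round(y,1),np.round(wh,1).tolist(),round(an,1)))
    return out
E
python3 - <<'E'
from diem import *
import pickle
g=pickle.load(open('w1.pkl','rb')); im=g['img']
cv2.imwrite('pics/c1.png',cv2.resize(im[95:170,200:300],(800,600),interpolation=cv2.INTER_CUBIC)[:,:,::-1])
hsv=cv2.cvtColor(im,cv2.COLOR_RGB2HSV)
print('row thru die (insert->cavity)',hsv[251,225:305,2].tolist())
print('sat',hsv[251,225:305,1].tolist())
for z in (25,30): print(z,'pad',quad(g,(265,251),215,255,z),'insert',quad(g,(243,251),120,214,z))
E
```

```text
row thru die (insert->cavity) [133, 124, 119, 122, 120, 118, 122, 112, 99, 78, 122, 186, 206, 207, 206, 206, 206, 207, 208, 199, 127, 100, 220, 237, 238, 238, 238, 238, 239, 238, 236, 238, 236, 237, 237, 239, 238, 237, 238, 238, 238, 238, 238, 239, 238, 238, 237, 239, 239, 237, 238, 238, 238, 239, 238, 238, 238, 232, 132, 95, 162, 205, 213, 211, 211, 212, 212, 211, 204, 152, 105, 103, 143, 166, 174, 184, 172, 173, 167, 163]
sat [182, 173, 178, 165, 185, 177, 171, 123, 54, 26, 36, 38, 41, 41, 40, 41, 43, 41, 42, 40, 40, 26, 20, 12, 12, 13, 12, 14, 14, 14, 13, 12, 13, 13, 14, 13, 13, 14, 13, 14, 14, 14, 15, 14, 15, 16, 14, 14, 16, 14, 15, 15, 14, 16, 15, 16, 15, 16, 25, 32, 39, 41, 40, 39, 40, 41, 40, 41, 43, 37, 34, 47, 137, 171, 173, 182, 176, 172, 176, 175]
25 pad [(655.5, -168.8, [60.8, 58.5], 76.7)] insert [(659.7, -169.2, [102.8, 103.9], 76.7), (654.7, -170.2, [67.4, 64.2], 75.8)]
30 pad [(652.7, -168.3, [60.1, 57.8], 76.7)] insert [(656.9, -168.7, [101.6, 102.6], 76.7), (652.0, -169.7, [66.6, 63.4], 75.8)]
```

View pics/c1.png

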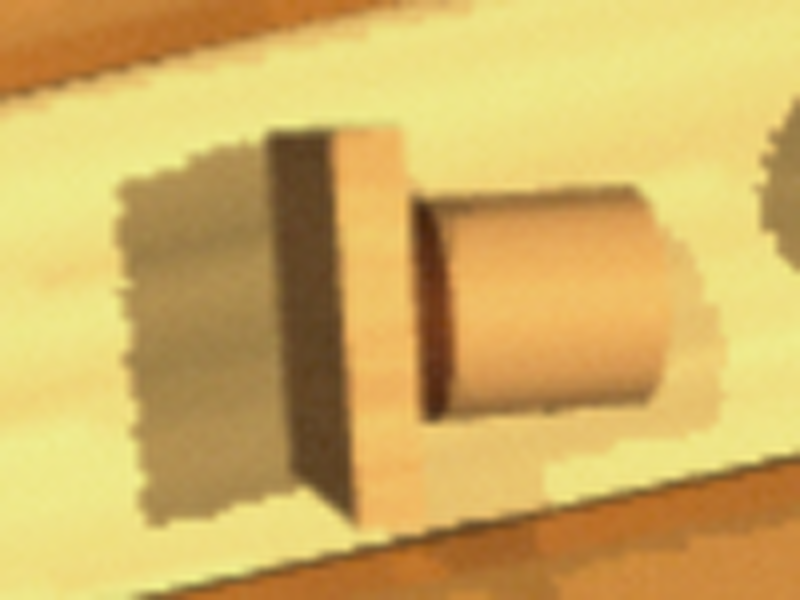

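The crop confirms it: a square brim on edge at crop (380,330), with a plain 40 mm crown running right to (660,295). Next come the blank's axis and pose.

Run:
```python
from h import *
import pickle
g=pickle.load(open('w1.pkl','rb')); a,b=pickle.load(open('g0.pkl','rb'))
f=lambda *p:[((x+.5)/8-.5+200,(y+.5)/8-.5+95) for x,y in p]
u=onz(g,f((333,128),(357,527)),73); t=onz(g,f((402,127),(425,525)),70)
print('under edge',u.round(1).tolist(),np.linalg.norm(u[0]-u[1]).round(1)); print('top-face edge',t.round(1).tolist(),np.linalg.norm(t[0]-t[1]).round(1))
for e in (u,t): d=e[1]-e[0]; print('edge yaw',np.degrees(np.arctan2(d[1],d[0])).round(1))
# crown silhouettes at axis height
for a_,p in ((14,[(440,199),(440,419)]),(58,[(632,186),(650,404)])):
    q=onz(g,f(*p),41.2-.259*a_); print('crown',a_,q.round(1).tolist(),q.mean(0).round(1),np.linalg.norm(q[0]-q[1]).round(1))
# height check: crown end centre & brim top strip centre in the wrist and the scene/side views
m=[((380,326)),]
from itertools import product
s=f((380,326))[0]
print(proj(a,[u.mean(0)*.5+t.mean(0)*.5])/.64,proj(b,[u.mean(0)*.5+t.mean(0)*.5])/.64)
P=(u.mean(0)+t.mean(0))/2
for n,gg in (('a',a),('b',b)):
    c=proj(gg,[P])[0].astype(int); cr=gg['img'][c[1]-25:c[1]+25,c[0]-20:c[0]+45][:,:,::-1]
    cv2.imwrite(f'pics/z{n}.png',cv2.resize(cr,None,fx=6,fy=6,interpolation=cv2.INTER_CUBIC)); print(n,c)
za,zb=cv2.imread('pics/za.png'),cv2.imread('pics/zb.png'); cv2.imwrite('pics/zz.png',np.hstack([za,zb]))
```

```text
under edge [[420.6, -147.2, 73.0], [485.4, -159.4, 73.0]] 65.9
top-face edge [[423.1, -136.3, 70.0], [488.3, -148.2, 70.0]] 66.3
edge yaw -10.7
edge yaw -10.3
crown 14 [[437.0, -133.6, 37.6], [475.5, -142.9, 37.6]] [ 456.3 -138.3   37.6] 39.5
crown 58 [[443.3, -98.8, 26.2], [483.4, -103.9, 26.2]] [ 463.4 -101.4   26.2] 40.4
[[418.82786322 253.71070963]] [[461.7661403  271.63729619]]
a [268 162]
b [295 173]
```

View pics/zz.png

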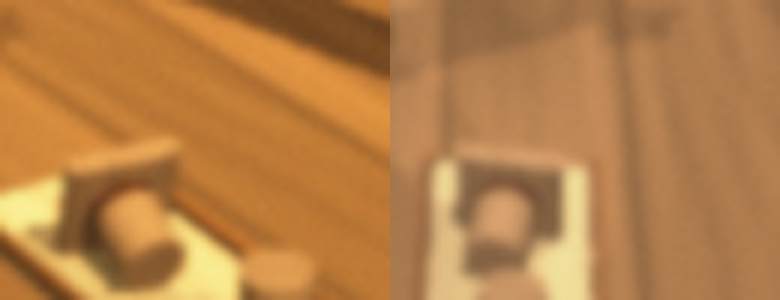

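Brim width 66 and crown 40 come out right at the stated heights. The brim's top edge also reprojects correctly into the scene view, at (268,162), which two-view-checks z at about 71. The grasp plan is to close along yaw -10.5° with the tool leaning 30° and the camera on the crown side, so the blank can then be rolled upright outward. First I'll turn the wrist and lean it up high.

Emit:
drive_tool:
  deltas:
    - [[0,0,0],[0,0,-8.5]]
    - [[0,0,0],[0,0,-8.5]]
    - [[0,0,0],[0,0,-8.5]]
    - [[0,0,0],[0,0,-8.5]]
    - [[0,0,0],[0,0,-8.5]]
    - [[0,0,0],[0,0,-8.5]]
    - [[0,0,0],[0,0,-8.5]]
    - [[0,0,0],[0,0,-8.5]]
    - [[0,0,0],[0,0,-8.5]]
    - [[0,0,0],[0,0,-8.5]]
    - [[0,0,0],[0,0,-8.5]]
    - [[0,0,0],[0,0,-8.5]]
  claw: 5.5

```text
clock: 3.3
position: [497.1, -142.0, 303.3]
ee_rot: [-0.701, 0.713, 0.0, -0.0]
contact_force: [0.0, 0.5, 0.4]
gripper_width: 55.1
grasp_force: 0.0
```

Emit:
drive_tool:
  deltas:
    - [[0,0,0],[0,0,-8.5]]
    - [[0,0,0],[0,0,-8.5]]
    - [[0,0,0],[0,0,-8.5]]
    - [[0,0,0],[0,0,-8.5]]
    - [[0,0,0],[0,0,-8.5]]
    - [[0,0,0],[0,0,-8.5]]
    - [[0,0,0],[0,0,-8.5]]
    - [[0,0,0],[0,0,-8.5]]
    - [[0,0,0],[0,0,-8.5]]
    - [[0,0,0],[0,0,-8.5]]
    - [[0,0,0],[0,0,-8.5]]
    - [[0,0,0],[0,0,-8.5]]

```text
clock: 4.5
position: [497.1, -142.0, 303.2]
ee_rot: [0.995, 0.096, -0.0, -0.0]
contact_force: [-0.1, 0.1, 0.6]
gripper_width: 55.2
grasp_force: 0.0
```

Emit:
drive_tool:
  deltas:
    - [[0,0,0],[0,0,-8.58]]
    - [[0,0,0],[0,0,-8.58]]
    - [[0,0,0],[0,0,-8.58]]
    - [[0,0,0],[0,0,-8.58]]
    - [[0,0,0],[0,0,-8.58]]
    - [[0,0,0],[0,0,-8.58]]
    - [[0,0,0],[0,0,-8.58]]
    - [[0,0,0],[0,0,-8.58]]
    - [[0,0,0],[0,-7.5,0]]
    - [[0,0,0],[0,-7.5,0]]
    - [[0,0,0],[0,-7.5,0]]
    - [[0,0,0],[0,-7.5,0]]

```text
clock: 5.7
position: [497.5, -141.8, 304.1]
ee_rot: [0.743, 0.616, -0.201, 0.167]
contact_force: [0.6, -0.6, -0.1]
gripper_width: 55.0
grasp_force: 0.0
```

Emit:
drive_tool:
  deltas:
    - [[0,0,0],[0,0,0]]
    - [[0,0,0],[0,0,0]]
    - [[0,0,0],[0,0,0]]

```text
clock: 6.0
position: [497.4, -142.2, 303.9]
ee_rot: [0.745, 0.616, -0.198, 0.165]
contact_force: [-0.6, 0.1, 0.1]
gripper_width: 55.1
grasp_force: 0.0
```

```bash
cat > to.py <<'E'
from h import *
def to(target, d=None, yv=None):
    s=arm.read_state(); M=R.from_quat(s['ee_rot']).as_matrix()
    print('pos',np.round(s['position'],1),'x',M[:,0].round(3),'y',M[:,1].round(3),'z',M[:,2].round(3),'j',np.round(s['joints'],2),'w',round(s['gripper_width'],1),'F',np.round(s['contact_force'],1))
    print('delta tool mm',(M.T@(np.array(target)-s['position'])).round(1))
    if d is not None:
        z=np.array(d,float); z/=np.linalg.norm(z); y=np.array(yv,float); y-=z*(y@z); y/=np.linalg.norm(y)
        print('rot deg',np.degrees((R.from_matrix(M).inv()*R.from_matrix(np.c_[np.cross(y,z),y,z])).as_rotvec()).round(2))
E
python3 - <<'E'
from to import *
to((456.9,-132.6,11.2),(-.093,-.492,-.866),(.983,-.182,0))
E
```

```text
pos [ 497.4 -142.2  303.9] x [ 0.163  0.852 -0.498] y [ 0.982 -0.187  0.001] z [-0.092 -0.489 -0.867] j [ 0.28  0.19 -0.35  0.48 -1.32  2.48] w 55.1 F [-0.6  0.1  0.1]
delta tool mm [147.4 -41.9 252.9]
rot deg [ 0.01 -0.16 -0.3 ]
```

Emit:
drive_tool:
  deltas:
    - [[3.7,-1.05,0],[0,0,0]]
    - [[3.7,-1.05,0],[0,0,0]]
    - [[3.7,-1.05,0],[0,0,0]]
    - [[3.65,-1.05,0],[0,0,0]]
    - [[0,0,4],[0,0,0]]
    - [[0,0,4],[0,0,0]]
    - [[0,0,4],[0,0,0]]
    - [[0,0,4],[0,0,0]]
    - [[0,0,2],[0,0,0]]
    - [[0,0,1],[0,0,0]]
    - [[0,0,0],[0,0,0]]
    - [[0,0,0],[0,0,0]]

```text
clock: 7.2
position: [463.4, -101.8, 66.0]
ee_rot: [0.745, 0.616, -0.198, 0.165]
contact_force: [1.2, -0.3, 0.1]
gripper_width: 54.8
grasp_force: 0.0
```

Run:
```python
from to import *
to((456.9,-132.6,11.2),(-.093,-.492,-.866),(.983,-.182,0))
g=grab('wrist'); cv2.imwrite('pics/w2.png',cv2.resize(g['img'],(800,600))[:,:,::-1])
```

```text
pos [ 463.4 -101.8   66. ] x [ 0.164  0.851 -0.499] y [ 0.982 -0.187  0.003] z [-0.091 -0.49  -0.867] j [ 0.35  0.41 -0.77  0.65 -0.79  2.04] w 54.8 F [ 1.2 -0.3  0.1]
delta tool mm [ 0.  -0.7 63.2]
rot deg [ 0.08 -0.12 -0.34]
```

View pics/w2.png

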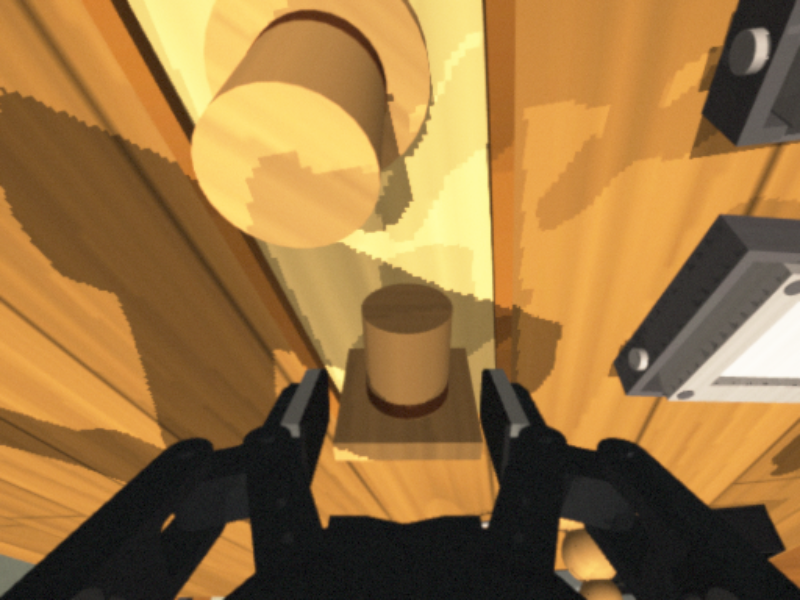

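In this picture the crown, at (407,340), lies centred between the finger tips at (327,375) and (482,375). The round blank at (290,160) is clear of the gripper. I'll advance and close.

Emit:
drive_tool:
  deltas:
    - [[0,0,1.5],[0,0,0]]
    - [[0,0,1.5],[0,0,0]]
    - [[0,0,1.2],[0,0,0]]
    - [[0,0,1.0],[0,0,0]]
    - [[0,0,0.7],[0,0,0]]
    - [[0,0,0.4],[0,0,0]]
    - [[0,0,0],[0,0,0]]
    - [[0,0,0],[0,0,0]]

```text
clock: 8.05
position: [457.0, -132.6, 11.1]
ee_rot: [0.744, 0.616, -0.199, 0.165]
contact_force: [0.3, -0.0, 0.4]
gripper_width: 55.2
grasp_force: 0.0
```

Emit:
drive_tool:
  deltas:
    - [[0,0,0],[0,0,0]]
    - [[0,0,0],[0,0,0]]
    - [[0,0,0],[0,0,0]]
    - [[0,0,0],[0,0,0]]
    - [[0,0,0],[0,0,0]]
    - [[0,0,0],[0,0,0]]
  claw: 3.0

```text
clock: 8.65
position: [457.1, -132.6, 11.1]
ee_rot: [0.744, 0.616, -0.199, 0.166]
contact_force: [-0.0, 2.9, 6.5]
gripper_width: 38.9
grasp_force: 59.8
```

Run:
```python
from to import *
to((456.9,-132.6,150))
```

```text
pos [ 457.1 -132.6   11.1] x [ 0.162  0.851 -0.5  ] y [ 0.983 -0.186  0.002] z [-0.092 -0.491 -0.866] j [ 0.24  0.5  -0.87  0.88 -0.63  1.88] w 38.9 F [-0.   2.9  6.5]
delta tool mm [-6.940e+01  1.000e-01 -1.203e+02]
```

The blank is gripped (38.9 mm, 60 N). I'll lift it straight up and roll it upright about the closing axis, so the tool ends up pointing towards +y.

Emit:
drive_tool:
  deltas:
    - [[-0.5,0,-0.87],[0,0,0]]
    - [[-1.3,0,-2.25],[0,0,0]]
    - [[-1.6,0,-2.77],[0,0,0]]
    - [[-1.8,0,-3.1],[0,0,0]]
    - [[-1.8,0,-3.1],[0,0,0]]
    - [[-1.8,0,-3.1],[0,0,0]]
    - [[-1.8,0,-3.1],[0,0,0]]
    - [[-1,0,-1.73],[0,0,0]]
    - [[-0.4,0,-0.7],[0,0,0]]
    - [[0,0,0],[0,3,0]]
    - [[0,0,0],[0,6,0]]
    - [[0,0,0],[0,7,0]]

```text
clock: 9.85
position: [455.0, -132.5, 247.8]
ee_rot: [0.764, 0.634, -0.094, 0.075]
contact_force: [0.1, -0.4, -0.2]
gripper_width: 38.7
grasp_force: 60.3
```

Emit:
drive_tool:
  deltas:
    - [[0,0,0],[0,7,0]]
    - [[0,0,0],[0,7,0]]
    - [[0,0,0],[0,7,0]]
    - [[0,0,0],[0,7,0]]
    - [[0,0,0],[0,7,0]]
    - [[0,0,0],[0,7,0]]
    - [[0,0,0],[0,7,0]]
    - [[0,0,0],[0,7,0]]
    - [[0,0,0],[0,7,0]]
    - [[0,0,0],[0,7,0]]
    - [[0,0,0],[0,6,0]]
    - [[0,0,0],[0,3,0]]

```text
clock: 11.05
position: [490.8, 5.7, 360.9]
ee_rot: [0.755, 0.474, 0.343, -0.296]
contact_force: [-0.8, -0.4, -1.4]
gripper_width: 38.7
grasp_force: 60.4
```

Emit:
drive_tool:
  deltas:
    - [[0,0,0],[0,0,0]]
    - [[0,0,0],[0,0,0]]
    - [[0,0,0],[0,0,0]]

```text
clock: 11.35
position: [490.6, 5.8, 361.0]
ee_rot: [0.755, 0.476, 0.342, -0.295]
contact_force: [0.2, -0.0, -0.8]
gripper_width: 38.5
grasp_force: 60.4
```

Run:
```python
from to import *
c,s=np.cos(np.radians(25)),np.sin(np.radians(25)); zh=np.array([.185,.983,0]); d=zh*c+np.array([0,0,-s])
P=np.array([455,-165,54.5]); to(P+22*d,d,(.983,-.185,0))
g=grab('side'); cv2.imwrite('pics/s3.png',cv2.resize(g['img'],(800,600))[:,:,::-1])
```

```text
pos [490.6   5.8 361. ] x [0.313 0.517 0.797] y [ 0.92  -0.374 -0.119] z [ 0.236  0.77  -0.592] j [-0.29  0.12 -0.02 -0.94 -1.49  3.1 ] w 38.5 F [ 0.2 -0.  -0.8]
delta tool mm [-339.8   64.9   63.1]
rot deg [  6.35  10.9  -11.75]
```

View pics/s3.png

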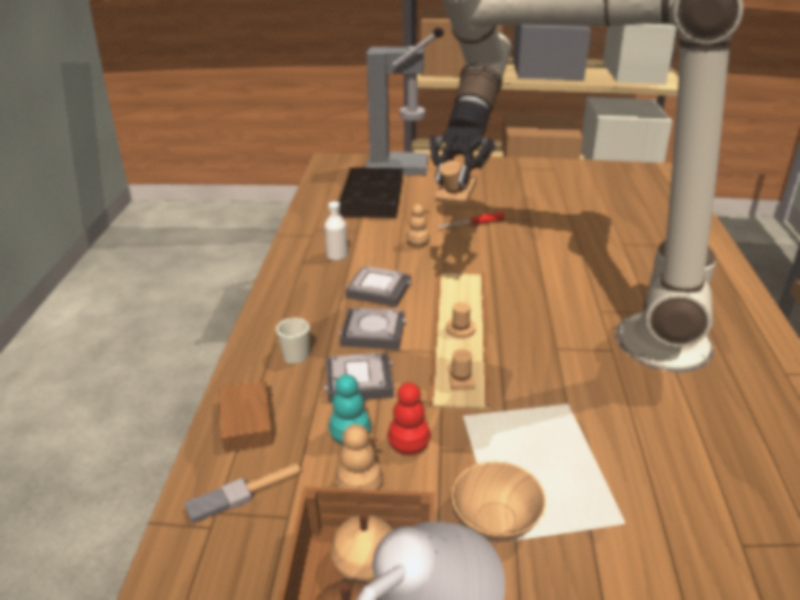

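The side picture shows the blank held almost upright at (452,180), but joint 6 reached its range of 3.1 rad, which ended the roll early and let the tool drift. I'll turn the heading to yaw 45° to free joint 6, then set the blank down on clear bench near (460,-310).

```bash
cat > up.py <<'E'
from to import *
import sys
def up(Px,Py,Pz,yaw,pitch):
    c,s=np.cos(np.radians(pitch)),np.sin(np.radians(pitch)); a=np.radians(yaw); zh=np.array([np.cos(a),np.sin(a),0]); d=zh*c+np.array([0,0,-s])
    to(np.array([Px,Py,Pz])+22*d,d,(np.sin(a),-np.cos(a),0))
up(*map(float,sys.argv[1:]))
E
python3 up.py 460 -310 250 45 25; python3 up.py 460 -310 250 30 25
```

```text
pos [490.7   5.9 361.3] x [0.313 0.517 0.797] y [ 0.92  -0.374 -0.119] z [ 0.237  0.77  -0.592] j [-0.29  0.12 -0.02 -0.94 -1.49  3.1 ] w 38.7 F [-0.5 -0.3 -1.8]
delta tool mm [-257.3  111.9 -165. ]
rot deg [-23.12  12.81   5.94]
pos [490.7   5.9 361.3] x [0.313 0.517 0.797] y [ 0.92  -0.374 -0.119] z [ 0.237  0.77  -0.592] j [-0.29  0.12 -0.02 -0.94 -1.49  3.1 ] w 38.7 F [-0.5 -0.3 -1.8]
delta tool mm [-258.4  116.3 -167.4]
rot deg [-35.95  13.43  13.77]
```

Emit:
drive_tool:
  deltas:
    - [[0,0,0],[-4.6,2.6,1.2]]
    - [[0,0,0],[-4.6,2.6,1.2]]
    - [[0,0,0],[-4.6,2.6,1.2]]
    - [[0,0,0],[-4.6,2.6,1.2]]
    - [[0,0,0],[-4.7,2.4,1.1]]
    - [[0,0,0],[0,0,0]]
    - [[0,0,0],[0,0,0]]

```text
clock: 12.1
position: [492.8, 12.7, 375.4]
ee_rot: [0.786, 0.32, 0.488, -0.204]
contact_force: [-0.6, -0.2, -1.3]
gripper_width: 38.6
grasp_force: 60.5
```

```bash
python3 up.py 460 -310 250 45 25; python3 up.py 460 -310 250 30 25
```

```text
pos [492.8  12.7 375.4] x [0.319 0.303 0.898] y [ 0.702 -0.713 -0.008] z [ 0.637  0.633 -0.44 ] j [-0.34 -0.08 -0.26 -1.15 -1.09  3.1 ] w 38.6 F [-0.6 -0.2 -1.3]
delta tool mm [-220.5  207.9 -147.9]
rot deg [ 0.2   1.09 -0.62]
pos [492.8  12.7 375.4] x [0.319 0.303 0.898] y [ 0.702 -0.713 -0.008] z [ 0.637  0.633 -0.44 ] j [-0.34 -0.08 -0.26 -1.15 -1.09  3.1 ] w 38.6 F [-0.6 -0.2 -1.3]
delta tool mm [-220.7  213.1 -148.5]
rot deg [-13.34   1.15   5.85]
```

```bash
cat > kin.py <<'E'
from h import *
from scipy.optimize import minimize
lo=np.array([-3.1,-1.18,-1.04,-3.1,-2.95,-3.05]); hi=np.array([3.1,2.0,1.38,2.0,-.2,3.05])
def fk(q,full=False):
    j1,j2,j3,j4,j5,j6=q; b=j2-j3; S,C=np.sin,np.cos
    Z=R.from_euler('z',j1).as_matrix()
    f=np.array([C(b),0,-S(b)]); dn=np.array([-S(b),0,-C(b)]); r=np.array([0,-1.,0])
    W=np.array([0,0,163])+564*np.array([S(j2),0,C(j2)])+422*f
    d2=C(j4)*dn+S(j4)*r; r2=C(j4)*r-S(j4)*dn
    t=C(j5)*f-S(j5)*d2; u=-S(j5)*f-C(j5)*d2; x=C(j6)*r2+S(j6)*u
    M=Z@np.c_[x,np.cross(t,x),t]; p=Z@(W+160*r2+299*t)
    return (p,M,Z@W,Z@(W+160*r2)) if full else (p,M)
E
python3 - <<'E'
from kin import *
s=arm.read_state(); q0=np.array(s['joints']); p,M=fk(q0); print((p-s['position']).round(1),(M-R.from_quat(s['ee_rot']).as_matrix()).__abs__().max().round(3))
def bl(q):
    p,M=fk(q); P=p-22*M[:,2]; b=np.cos(.262)*M[:,0]-np.sin(.262)*M[:,2]
    low=P[2]-42*b[2]-33*(abs(M[2,1])+abs(np.cross(M[:,1],b)[2]))
    return P,b,low
for site,zb in (((460,-310),0),((440,-340),0),((400,-400),0),((458,-165),6),((350,-450),0),((560,-290),0)):
    best=None
    for k in range(12):
        x0=q0+np.random.default_rng(k).normal(0,.5 if k else 0,6)
        r=minimize(lambda q:-bl(q)[1][2]*10+.0*sum(q),np.clip(x0,lo,hi),method='SLSQP',bounds=list(zip(lo,hi)),constraints=[{'type':'eq','fun':lambda q:np.r_[bl(q)[0][:2]-site,bl(q)[2]-zb-2]/100},{'type':'ineq','fun':lambda q:np.r_[fk(q,True)[3][2]-110,fk(q,True)[2][2]-110,bl(q)[0][2]]/100}],options={'maxiter':300})
        if r.success and (best is None or r.fun<best.fun): best=r
    if best is not None:
        q=best.x; P,b,low=bl(q); print(site,'tilt',np.degrees(np.arccos(b[2])).round(1),'q',q.round(2),'P',P.round(),'t',fk(q)[1][:,2].round(2),'W',fk(q,True)[2].round(),fk(q,True)[3].round())
E
```

```text
[1.  0.7 0.7] 0.0
(460, -310) tilt 34.3 q [-0.64  0.39 -0.45 -1.41 -0.2   3.05] P [ 460. -310.   58.] t [ 0.62 -0.22 -0.75] W [ 397. -298.  372.] [ 287. -248.  266.]
(440, -340) tilt 0.0 q [-1.24  0.8  -0.59 -2.02 -1.23 -1.74] P [ 440. -340.   44.] t [ 0.95 -0.16 -0.26] W [ 157. -453.  142.] [ 176. -296.  116.]
(400, -400) tilt 33.9 q [-0.84  0.4  -0.43 -1.41 -0.2   3.05] P [ 400. -400.   58.] t [ 0.57 -0.34 -0.74] W [ 338. -374.  371.] [ 241. -305.  265.]
(458, -165) tilt 36.2 q [-0.4   0.3  -0.57 -1.41 -0.2   3.05] P [ 458. -165.   65.] t [ 0.64 -0.06 -0.77] W [ 403. -172.  380.] [ 282. -149.  278.]
(350, -450) tilt 33.7 q [-0.96  0.41 -0.42 -1.41 -0.2   3.05] P [ 350. -450.   58.] t [ 0.53 -0.41 -0.74] W [ 291. -416.  371.] [ 204. -336.  264.]
(560, -290) tilt 31.2 q [-0.52  0.47 -0.31 -1.41 -0.2   3.05] P [ 560. -290.   58.] t [ 0.68 -0.17 -0.71] W [ 481. -278.  368.] [ 372. -244.  256.]
```

The fitted kinematics match to 1 mm. Joint 6 only needs to be a full turn lower for the pose I want, so I'll unwind it in the air, where the blank has clear space.

Emit:
drive_tool:
  deltas:
    - [[0,0,0],[0,0,-8.5]]
    - [[0,0,0],[0,0,-8.5]]
    - [[0,0,0],[0,0,-8.5]]
    - [[0,0,0],[0,0,-8.5]]
    - [[0,0,0],[0,0,-8.5]]
    - [[0,0,0],[0,0,-8.5]]
    - [[0,0,0],[0,0,-8.5]]
    - [[0,0,0],[0,0,-8.5]]
    - [[0,0,0],[0,0,-8.5]]
    - [[0,0,0],[0,0,-8.5]]
    - [[0,0,0],[0,0,-8.5]]
    - [[0,0,0],[0,0,-8.5]]

```text
clock: 13.3
position: [451.4, 140.2, 451.9]
ee_rot: [0.329, 0.82, 0.389, 0.263]
contact_force: [0.2, -0.2, -0.4]
gripper_width: 38.5
grasp_force: 60.3
```

Emit:
drive_tool:
  deltas:
    - [[0,0,0],[0,0,-8.5]]
    - [[0,0,0],[0,0,-8.5]]
    - [[0,0,0],[0,0,-8.5]]
    - [[0,0,0],[0,0,-8.5]]
    - [[0,0,0],[0,0,-8.5]]
    - [[0,0,0],[0,0,-8.5]]
    - [[0,0,0],[0,0,-8.5]]
    - [[0,0,0],[0,0,-8.5]]
    - [[0,0,0],[0,0,-8.5]]
    - [[0,0,0],[0,0,-8.5]]
    - [[0,0,0],[0,0,-8.5]]
    - [[0,0,0],[0,0,-8.5]]

```text
clock: 14.5
position: [379.0, 263.8, 414.0]
ee_rot: [-0.361, 0.787, -0.02, 0.5]
contact_force: [-0.2, -0.1, -0.4]
gripper_width: 38.5
grasp_force: 61.1
```

Emit:
drive_tool:
  deltas:
    - [[0,0,0],[0,0,-8.5]]
    - [[0,0,0],[0,0,-8.5]]
    - [[0,0,0],[0,0,-8.5]]
    - [[0,0,0],[0,0,-8.5]]
    - [[0,0,0],[0,0,-8.5]]
    - [[0,0,0],[0,0,-8.5]]
    - [[0,0,0],[0,0,-8.5]]
    - [[0,0,0],[0,0,-8.5]]
    - [[0,0,0],[0,0,-8.5]]
    - [[0,0,0],[0,0,-8.5]]
    - [[0,0,0],[0,0,-8.5]]
    - [[0,0,0],[0,0,-8.5]]

```text
clock: 15.7
position: [171.1, 469.8, 332.0]
ee_rot: [-0.626, 0.65, 0.088, 0.42]
contact_force: [-0.4, -1.1, -0.1]
gripper_width: 38.6
grasp_force: 61.3
```

Emit:
drive_tool:
  deltas:
    - [[0,0,0],[0,0,-8]]
    - [[0,0,0],[0,0,-8]]
    - [[0,0,0],[0,0,-8]]
    - [[0,0,0],[0,0,-8]]
    - [[0,0,0],[0,0,0]]
    - [[0,0,0],[0,0,0]]

```text
clock: 16.3
position: [67.7, 504.3, 305.5]
ee_rot: [0.703, -0.584, -0.122, -0.387]
contact_force: [0.0, -0.3, -1.7]
gripper_width: 38.3
grasp_force: 61.4
```

Run:
```python
from kin import *
from scipy.optimize import least_squares
s=arm.read_state(); q0=np.array(s['joints']); print(q0.round(2),np.round(s['position'],1),s['clock'],s['gripper_width'])
def target(site,Pz,h,p):
    h,p=np.radians(h),np.radians(p); zh=np.array([np.cos(h),np.sin(h),0]); t=np.cos(p)*zh-[0,0,np.sin(p)]; y=np.array([zh[1],-zh[0],0])
    return np.r_[site,Pz]+22*t, np.c_[np.cross(y,t),y,t]
for site,Pz in (((458,-165),54),((460,-310),47),((400,-400),47)):
  for h in (80,60,40,20):
    for p in (25,35):
      q=q0.copy()
      for z in (300,200,120,Pz):   # continuity along a descent
        pt,Mt=target(site,z,h,p)
        r=least_squares(lambda q:np.r_[(fk(q)[0]-pt)/100,(fk(q)[1]-Mt).ravel()],np.clip(q,lo,hi),bounds=(lo,hi)); q=r.x
      e=fk(q); f=fk(q,True)
      print(site,h,p,'err',np.linalg.norm(e[0]-pt).round(1),np.abs(e[1]-Mt).max().round(2),q.round(2),'W',f[2].round(),f[3].round())
```

```text
[ 1.37 -0.18 -1.    2.05 -0.16  3.1 ] [ 67.7 504.3 305.5] 16.3 38.2849586763094
(458, -165) 80 25 err 21.7 0.63 [-0.36  0.56 -0.14 -0.64 -1.22  3.05] W [ 581. -219.  371.] [ 479. -317.  298.]
(458, -165) 80 35 err 17.8 0.51 [-0.25  0.48 -0.25 -0.51 -1.03  3.05] W [ 557. -144.  380.] [ 472. -266.  322.]
(458, -165) 60 25 err 19.6 0.54 [-0.39  0.46 -0.27 -0.74 -0.97  3.05] W [ 522. -213.  388.] [ 411. -295.  308.]
(458, -165) 60 35 err 15.8 0.42 [-0.32  0.43 -0.32 -0.66 -0.86  3.05] W [ 516. -168.  389.] [ 413. -268.  317.]
(458, -165) 40 25 err 18.0 0.46 [-0.4   0.38 -0.39 -0.89 -0.72  3.05] W [ 471. -200.  395.] [ 353. -259.  306.]
(458, -165) 40 35 err 13.8 0.33 [-0.36  0.37 -0.41 -0.82 -0.67  3.05] W [ 473. -176.  391.] [ 357. -249.  308.]
(458, -165) 20 25 err 16.8 0.39 [-0.39  0.32 -0.49 -1.07 -0.46  3.05] W [ 433. -178.  395.] [ 310. -211.  298.]
(458, -165) 20 35 err 11.9 0.26 [-0.37  0.33 -0.49 -1.02 -0.44  3.05] W [ 437. -168.  388.] [ 314. -210.  295.]
(460, -310) 80 25 err 25.6 0.74 [-0.67  0.83  0.25 -0.71 -1.68  3.05] W [ 604. -478.  310.] [ 483. -537.  223.]
(460, -310) 
[... 966 characters left out ...]
.  335.] [ 433. -572.  274.]
(400, -400) 60 25 err 23.1 0.64 [-0.87  0.78  0.19 -0.72 -1.54  3.05] W [ 482. -571.  332.] [ 353. -604.  244.]
(400, -400) 60 35 err 18.1 0.57 [-0.75  0.66  0.04 -0.54 -1.28  3.05] W [ 504. -472.  362.] [ 375. -539.  295.]
(400, -400) 40 25 err 18.9 0.53 [-0.87  0.63 -0.01 -0.77 -1.2   3.05] W [ 432. -514.  366.] [ 301. -538.  277.]
(400, -400) 40 35 err 15.2 0.42 [-0.79  0.58 -0.08 -0.65 -1.05  3.05] W [ 451. -456.  376.] [ 319. -503.  299.]
(400, -400) 20 25 err 16.4 0.42 [-0.87  0.53 -0.17 -0.87 -0.89  3.05] W [ 390. -466.  380.] [ 261. -472.  286.]
(400, -400) 20 35 err 12.5 0.31 [-0.82  0.51 -0.2  -0.79 -0.81  3.05] W [ 406. -435.  380.] [ 273. -457.  294.]
```

My sign was wrong: turning about -z raises joint 6, so the arm wandered off against its limit. No contact was recorded and the blank is still held. From here I'll plan in joint space with the fitted model and turn the path into tool-frame rows.

```bash
cat > plan.py <<'E'
from kin import *
from scipy.optimize import least_squares
def target(site,Pz,h,p):
    h,p=np.radians(h),np.radians(p); zh=np.array([np.cos(h),np.sin(h),0]); t=np.cos(p)*zh-[0,0,np.sin(p)]; y=np.array([zh[1],-zh[0],0])
    return np.r_[site,Pz]+22*t, np.c_[np.cross(y,t),y,t]
def ik(pt,Mt,q):
    r=least_squares(lambda q:np.r_[(fk(q)[0]-pt)/100,(fk(q)[1]-Mt).ravel()],np.clip(q,lo+1e-3,hi-1e-3),bounds=(lo,hi)); return r.x,r.cost
E
python3 - <<'E'
from plan import *
for site,Pz in (((458,-165),54),((460,-310),47),((400,-400),47)):
  for h in (90,70,50,30,10):
    for p in (20,30):
      sols=[]
      for j4 in (-.8,-1.6,-2.4):
       for j6 in (-3,-2,-1):
        q=np.array([-.4,.3,-.2,j4,-1,j6])
        ok=True; tr=[]
        for z in (300,200,120,Pz):
          q,c=ik(*target(site,z,h,p),q); ok&=c<1e-6; tr.append(q)
        if ok and not any(np.abs(q-s[-1]).max()<.1 for s in sols): sols.append(tr)
      for tr in sols:
        f=fk(tr[-1],True); print(site,h,p,tr[0].round(2),tr[-1].round(2),'W',f[2].round(),f[3].round())
E
```

```text
(458, -165) 90 20 [-0.61  0.49  0.15 -1.   -1.98 -2.57] [-0.59  0.84  0.02 -0.9  -1.68 -2.18] W [ 589. -394.  235.] [ 458. -425.  149.]
(458, -165) 90 30 [-0.56  0.43  0.14 -0.88 -1.87 -2.59] [-0.55  0.75 -0.03 -0.83 -1.54 -2.22] W [ 585. -356.  276.] [ 458. -405.  193.]
(458, -165) 70 20 [-0.71  0.38 -0.01 -1.11 -1.75 -2.65] [-0.7   0.77 -0.13 -1.08 -1.51 -2.2 ] W [ 502. -424.  237.] [ 369. -410.  149.]
(458, -165) 70 30 [-0.64  0.32 -0.   -0.98 -1.65 -2.72] [-0.65  0.69 -0.16 -1.01 -1.36 -2.27] W [ 508. -384.  282.] [ 376. -390.  193.]
(458, -165) 50 20 [-0.78  0.26 -0.18 -1.22 -1.5  -2.71] [-0.8   0.72 -0.29 -1.29 -1.33 -2.14] W [ 413. -428.  230.] [ 291. -364.  149.]
(458, -165) 50 30 [-0.69  0.19 -0.16 -1.08 -1.39 -2.84] [-0.73  0.62 -0.31 -1.21 -1.18 -2.27] W [ 431. -388.  282.] [ 304. -349.  193.]
(458, -165) 30 20 [-0.81  0.12 -0.35 -1.35 -1.21 -2.76] [-0.9   0.69 -0.48 -1.56 -1.19 -2.  ] W [ 325. -410.  212.] [ 233. -295.  149.]
(458, -165) 30 30 [-0.68  0.06 -0.31 -1.16 -1.08 -2.98] [-0.81  0.57 -0.47 -1.48 -1.01 -2.19] W [ 356. -375.  272.] [ 250. -285.  193.]
(458, -165) 
[... 2007 characters left out ...]
 [ 233. -599.  142.]
(400, -400) 50 30 [-1.03  0.46  0.21 -0.98 -1.73 -2.76] [-1.03  0.78  0.06 -0.97 -1.45 -2.37] W [ 368. -612.  285.] [ 246. -584.  186.]
(400, -400) 30 20 [-1.15  0.39  0.03 -1.21 -1.54 -2.77] [-1.16  0.79 -0.08 -1.26 -1.38 -2.28] W [ 266. -617.  240.] [ 175. -530.  142.]
(400, -400) 30 30 [-1.08  0.34  0.04 -1.06 -1.45 -2.87] [-1.1   0.71 -0.1  -1.16 -1.23 -2.39] W [ 298. -586.  287.] [ 192. -520.  186.]
(400, -400) 10 20 [-1.18  0.26 -0.16 -1.33 -1.24 -2.8 ] [-1.24  0.73 -0.27 -1.51 -1.19 -2.18] W [ 197. -569.  227.] [ 144. -445.  142.]
(400, -400) 10 30 [-1.07  0.21 -0.13 -1.14 -1.13 -2.99] [-1.16  0.64 -0.27 -1.4  -1.02 -2.34] W [ 239. -545.  282.] [ 164. -442.  185.]
```

```bash
cat > path.py <<'E'
from plan import *
def rows(q0,wps,kmax=8.0,dmax=45):
    """joint-space polyline -> tool-frame rows (cm, deg), rounded, rebuilt from the rounded pose each row"""
    p,M=fk(q0); out=[]; stat=[]
    v=np.array([2.79,2.79,3.14,3.14,3.14,3.14])*.06
    a=np.array(q0)
    for b in wps:
        b=np.array(b); n=int(np.ceil(np.max(np.abs(b-a)/v)))
        while True:
            ok=True
            qs=[a+(b-a)*(k/n) for k in range(n+1)]
            for x,y in zip(qs,qs[1:]):
                px,Mx=fk(x);py,My=fk(y)
                if np.linalg.norm(px-py)>dmax or np.degrees(np.linalg.norm(R.from_matrix(Mx.T@My).as_rotvec()))>kmax: ok=False;break
            if ok: break
            n+=1
        for y in qs[1:]:
            py,My,W,W2=fk(y,True)
            d=(M.T@(py-p)/10).round(1); r=np.degrees(R.from_matrix(M.T@My).as_rotvec()).round(1)
            out.append([d.tolist(),r.tolist()]); p=p+M@d*10; M=M@R.from_rotvec(np.radians(r)).as_matrix()
            stat.append(np.r_[py,W2])
        a=b
    return out,np.array(stat)
E
python3 - <<'E'
from path import *
import json
q0=np.array(arm.read_state()['joints'])
qh,c=ik(*target((460,-310),300,50,25),np.array([-.9,.4,.09,-1.1,-1.62,-2.77])); print(qh.round(3),c)
mid=q0*.5+qh*.5; mid[4]=-.9
for wps in ([qh],[mid,qh]):
    o,st=rows(q0,wps); print(len(o),'min z tcp,w2',st[:,2].min().round(),st[:,5].min().round(),'min r',np.hypot(st[:,0],st[:,1]).min().round(),np.hypot(st[:,3],st[:,4]).min().round())
    best=o if wps==[qh] else best; print(st[::4].round().tolist())
for i in range(0,len(o),12): print(json.dumps(o[i:i+12]))
E
```

```text
[-0.908  0.404  0.092 -1.092 -1.621 -2.771] 1.5479907029560851e-28
80 min z tcp,w2 200.0 417.0 min r 478.0 307.0
[[95.0, 509.0, 314.0, -0.0, 307.0, 512.0], [206.0, 506.0, 340.0, 66.0, 323.0, 531.0], [314.0, 475.0, 360.0, 135.0, 325.0, 547.0], [410.0, 420.0, 372.0, 204.0, 312.0, 560.0], [490.0, 345.0, 377.0, 269.0, 285.0, 570.0], [548.0, 258.0, 374.0, 329.0, 247.0, 576.0], [584.0, 165.0, 364.0, 380.0, 198.0, 579.0], [599.0, 74.0, 348.0, 421.0, 142.0, 578.0], [593.0, -10.0, 327.0, 451.0, 80.0, 574.0], [573.0, -81.0, 304.0, 471.0, 16.0, 567.0], [543.0, -138.0, 279.0, 481.0, -48.0, 557.0], [509.0, -178.0, 255.0, 482.0, -110.0, 545.0], [477.0, -203.0, 233.0, 474.0, -170.0, 530.0], [450.0, -215.0, 216.0, 461.0, -225.0, 515.0], [432.0, -220.0, 205.0, 443.0, -276.0, 498.0], [424.0, -220.0, 200.0, 421.0, -322.0, 481.0], [426.0, -222.0, 204.0, 397.0, -365.0, 465.0], [436.0, -229.0, 216.0, 372.0, -404.0, 450.0], [450.0, -244.0, 236.0, 346.0, -441.0, 436.0], [465.0, -269.0, 265.0, 320.0, -476.0, 424.0]]
78 min z tcp,w2 201.0 417.0 min r 477.0 307.0
[[95.0, 509.0, 314.0, -0.0, 307.0, 512.0], [207
[... 3159 characters left out ...]
]
[[[0.1, -0.1, 0.0], [-2.5, -0.2, 6.5]], [[-0.1, 0.1, -0.1], [-2.7, -0.1, 6.5]], [[-0.1, 0.0, -0.1], [-2.7, 0.1, 6.4]], [[-0.1, 0.1, -0.2], [-2.7, 0.2, 6.2]], [[-0.2, 0.2, -0.3], [-2.7, 0.4, 6.2]], [[-0.1, 0.2, -0.3], [-2.7, 0.5, 6.1]], [[-0.2, 0.3, -0.3], [-2.7, 0.8, 6.0]], [[-0.2, 0.4, -0.5], [-2.7, 0.9, 5.9]], [[-0.2, 0.5, -0.5], [-2.6, 1.0, 5.8]], [[-0.2, 0.5, -0.5], [-2.6, 1.3, 5.7]], [[-0.1, 0.6, -0.6], [-2.6, 1.4, 5.5]], [[-0.0, 0.7, -0.7], [-2.4, 1.6, 5.5]]]
[[[0.0, 0.7, -0.7], [-2.4, 1.8, 5.3]], [[0.1, 0.7, -0.8], [-2.2, 1.9, 5.3]], [[0.2, 0.8, -0.8], [-2.1, 2.0, 5.1]], [[0.3, 0.9, -0.9], [-2.0, 2.3, 4.9]], [[0.4, 0.8, -0.9], [-1.8, 2.3, 4.9]], [[0.5, 0.9, -1.0], [-1.7, 2.5, 4.8]]]
```

Emit:
drive_tool:
  deltas:
    - [[0.0,-2.8,0.5],[2.3,0.6,7.6]]
    - [[-0.1,-2.8,0.5],[2.3,0.4,7.5]]
    - [[-0.4,-2.8,0.6],[2.4,0.3,7.6]]
    - [[-0.6,-2.8,0.6],[2.4,0.1,7.5]]
    - [[-0.8,-2.6,0.6],[2.4,-0.1,7.5]]
    - [[-1.0,-2.6,0.6],[2.4,-0.2,7.5]]
    - [[-1.3,-2.5,0.6],[2.4,-0.4,7.5]]
    - [[-1.4,-2.4,0.7],[2.3,-0.6,7.5]]
    - [[-1.5,-2.3,0.7],[2.4,-0.7,7.5]]
    - [[-1.8,-2.1,0.7],[2.3,-0.9,7.4]]
    - [[-1.9,-2.0,0.7],[2.2,-1.0,7.5]]
    - [[-2.0,-1.8,0.7],[2.1,-1.2,7.4]]

```text
clock: 17.5
position: [389.9, 431.4, 369.9]
ee_rot: [0.028, 0.901, 0.231, 0.367]
contact_force: [0.5, 0.1, -1.8]
gripper_width: 38.7
grasp_force: 61.4
```

Run:
```python
from h import *
s=arm.read_state(); print(np.round(s['joints'],2),np.round(s['position'],1),s['gripper_width'])
q0=np.array([1.37,-.18,-1,2.05,-.16,3.1]);m=(q0+np.array([-.908,.404,.092,-1.092,-1.621,-2.771]))/2; m[4]=-.9
print((q0+(m-q0)*12/40).round(2))
```

```text
[ 1.02 -0.09 -0.84  1.59 -0.38  2.21] [389.9 431.4 369.9] 38.73379839498211
[ 1.03 -0.09 -0.84  1.58 -0.38  2.22]
```

The arm tracks the plan exactly, so I'll carry on.

Emit:
drive_tool:
  deltas:
    - [[-2.2,-1.6,0.7],[2.1,-1.3,7.5]]
    - [[-2.2,-1.4,0.8],[2.0,-1.5,7.4]]
    - [[-2.3,-1.2,0.8],[1.8,-1.6,7.5]]
    - [[-2.4,-1.0,0.8],[1.8,-1.7,7.4]]
    - [[-2.5,-0.8,0.8],[1.6,-1.8,7.4]]
    - [[-2.5,-0.6,0.8],[1.5,-1.9,7.4]]
    - [[-2.5,-0.4,0.9],[1.4,-1.9,7.4]]
    - [[-2.5,-0.2,0.8],[1.2,-2.1,7.4]]
    - [[-2.4,0.0,0.9],[1.1,-2.1,7.5]]
    - [[-2.4,0.2,0.8],[1.0,-2.2,7.4]]
    - [[-2.4,0.4,0.9],[0.8,-2.2,7.4]]
    - [[-2.2,0.6,0.9],[0.7,-2.2,7.4]]

```text
clock: 18.7
position: [577.9, 182.3, 365.9]
ee_rot: [0.735, 0.56, 0.274, 0.266]
contact_force: [0.5, 0.8, -1.0]
gripper_width: 38.7
grasp_force: 61.4
```

Emit:
drive_tool:
  deltas:
    - [[-2.2,0.8,0.9],[0.5,-2.3,7.4]]
    - [[-2.0,0.9,0.9],[0.4,-2.3,7.3]]
    - [[-1.9,1.1,0.9],[0.3,-2.3,7.4]]
    - [[-1.8,1.2,0.9],[0.1,-2.2,7.4]]
    - [[-1.7,1.3,0.9],[0.1,-2.3,7.4]]
    - [[-1.5,1.4,0.8],[-0.1,-2.2,7.4]]
    - [[-1.3,1.5,0.9],[-0.3,-2.2,7.3]]
    - [[-1.2,1.6,0.9],[-0.3,-2.2,7.4]]
    - [[-1.0,1.6,0.9],[-0.5,-2.1,7.3]]
    - [[-0.8,1.6,0.9],[-0.5,-2.1,7.4]]
    - [[-0.7,1.7,0.8],[-0.7,-2.1,7.3]]
    - [[-0.5,1.6,0.9],[-0.7,-2.0,7.3]]

```text
clock: 19.9
position: [577.2, -71.1, 308.7]
ee_rot: [0.95, -0.179, 0.218, 0.134]
contact_force: [0.3, 0.2, -0.7]
gripper_width: 38.5
grasp_force: 61.4
```

Emit:
drive_tool:
  deltas:
    - [[-0.4,1.6,0.8],[-0.8,-2.0,7.3]]
    - [[-0.2,1.6,0.9],[-0.9,-1.9,7.3]]
    - [[-0.1,1.6,0.8],[-1.0,-1.8,7.3]]
    - [[0.0,1.4,0.8],[-1.1,-1.9,7.2]]
    - [[0.2,1.5,0.8],[-1.1,-1.8,7.6]]
    - [[0.3,1.4,0.8],[-1.3,-1.8,7.6]]
    - [[0.4,1.2,0.7],[-1.3,-1.7,7.5]]
    - [[0.5,1.2,0.8],[-1.4,-1.7,7.6]]
    - [[0.6,1.1,0.7],[-1.5,-1.6,7.5]]
    - [[0.6,0.9,0.7],[-1.5,-1.6,7.4]]
    - [[0.6,0.8,0.6],[-1.7,-1.5,7.4]]
    - [[0.7,0.7,0.6],[-1.6,-1.4,7.4]]

```text
clock: 21.1
position: [478.2, -204.0, 234.9]
ee_rot: [-0.553, 0.831, -0.056, -0.032]
contact_force: [-0.0, 0.8, -1.4]
gripper_width: 38.8
grasp_force: 61.5
```

Run:
```python
from path import *
import json
q0=np.array(arm.read_state()['joints']); print(q0.round(2))
qh,c=ik(*target((460,-310),200,50,25),np.array([-.9,.4,.09,-1.1,-1.62,-2.77])); print(qh.round(3),c)
o,st=rows(q0,[qh]); print(len(o),'min z tcp,w2',st[:,2].min().round(),st[:,5].min().round()); print(st[::4].round().tolist())
for i in range(0,len(o),12): print(json.dumps(o[i:i+12]))
```

```text
[-0.02  0.18 -0.34  0.15 -1.05 -0.45]
[-0.908  0.528  0.008 -1.092 -1.524 -2.586] 2.761747254169458e-20
28 min z tcp,w2 155.0 317.0
[[470.0, -209.0, 226.0, 473.0, -182.0, 524.0], [440.0, -220.0, 196.0, 460.0, -244.0, 493.0], [422.0, -222.0, 173.0, 439.0, -300.0, 461.0], [416.0, -221.0, 159.0, 414.0, -350.0, 429.0], [423.0, -224.0, 155.0, 385.0, -395.0, 397.0], [439.0, -237.0, 160.0, 355.0, -436.0, 366.0], [459.0, -264.0, 174.0, 323.0, -475.0, 337.0]]
[[[0.7, 0.7, 0.9], [-2.1, -1.4, 7.4]], [[0.6, 0.5, 0.9], [-2.2, -1.3, 7.4]], [[0.7, 0.4, 0.8], [-2.2, -1.3, 7.4]], [[0.6, 0.3, 0.8], [-2.3, -1.1, 7.3]], [[0.6, 0.3, 0.7], [-2.3, -1.0, 7.2]], [[0.6, 0.1, 0.7], [-2.5, -1.0, 7.3]], [[0.4, 0.0, 0.6], [-2.5, -0.8, 7.1]], [[0.5, 0.0, 0.6], [-2.5, -0.8, 7.2]], [[0.3, -0.0, 0.5], [-2.6, -0.6, 7.0]], [[0.2, -0.1, 0.4], [-2.7, -0.5, 7.0]], [[0.2, -0.1, 0.4], [-2.8, -0.4, 7.0]], [[0.0, -0.1, 0.3], [-2.8, -0.3, 6.9]]]
[[[0.0, -0.1, 0.2], [-2.8, -0.1, 6.8]], [[-0.1, -0.1, 0.2], [-2.9, 0.0, 6.7]], [[-0.2, 0.0, 0.1], [-3.0, 0.2, 6.6]], [[-0.2, 0.0, 0.1], [-2.9, 0.4, 6.6]], [[-0.3, 0.2, -0.1], [-3.0, 0.5, 6.5]], [[-0.3, 0.1, -0.1], [-3.0, 0.7, 6.4]], [[-0.4, 0.3, -0.2], [-3.0, 0.9, 6.3]], [[-0.3, 0.4, -0.2], [-2.9, 1.1, 6.2]], [[-0.4, 0.4, -0.4], [-2.9, 1.3, 6.1]], [[-0.3, 0.6, -0.4], [-2.9, 1.4, 6.0]], [[-0.3, 0.7, -0.5], [-2.8, 1.7, 5.8]], [[-0.2, 0.7, -0.5], [-2.8, 1.9, 5.8]]]
[[[-0.2, 0.9, -0.7], [-2.6, 2.0, 5.7]], [[-0.1, 0.9, -0.7], [-2.5, 2.2, 5.5]], [[0.1, 1.0, -0.7], [-2.4, 2.4, 5.5]], [[0.1, 1.0, -0.9], [-2.3, 2.6, 5.3]]]
```

Emit:
drive_tool:
  deltas:
    - [[0.7,0.7,0.9],[-2.1,-1.4,7.4]]
    - [[0.6,0.5,0.9],[-2.2,-1.3,7.4]]
    - [[0.7,0.4,0.8],[-2.2,-1.3,7.4]]
    - [[0.6,0.3,0.8],[-2.3,-1.1,7.3]]
    - [[0.6,0.3,0.7],[-2.3,-1.0,7.2]]
    - [[0.6,0.1,0.7],[-2.5,-1.0,7.3]]
    - [[0.4,0.0,0.6],[-2.5,-0.8,7.1]]
    - [[0.5,0.0,0.6],[-2.5,-0.8,7.2]]
    - [[0.3,0,0.5],[-2.6,-0.6,7.0]]
    - [[0.2,-0.1,0.4],[-2.7,-0.5,7.0]]
    - [[0.2,-0.1,0.4],[-2.8,-0.4,7.0]]
    - [[0.0,-0.1,0.3],[-2.8,-0.3,6.9]]

```text
clock: 22.3
position: [417.2, -221.0, 161.5]
ee_rot: [0.172, 0.965, 0.195, -0.042]
contact_force: [-0.0, -0.4, -1.7]
gripper_width: 38.5
grasp_force: 61.4
```

Emit:
drive_tool:
  deltas:
    - [[0.0,-0.1,0.2],[-2.8,-0.1,6.8]]
    - [[-0.1,-0.1,0.2],[-2.9,0.0,6.7]]
    - [[-0.2,0.0,0.1],[-3.0,0.2,6.6]]
    - [[-0.2,0.0,0.1],[-2.9,0.4,6.6]]
    - [[-0.3,0.2,-0.1],[-3.0,0.5,6.5]]
    - [[-0.3,0.1,-0.1],[-3.0,0.7,6.4]]
    - [[-0.4,0.3,-0.2],[-3.0,0.9,6.3]]
    - [[-0.3,0.4,-0.2],[-2.9,1.1,6.2]]
    - [[-0.4,0.4,-0.4],[-2.9,1.3,6.1]]
    - [[-0.3,0.6,-0.4],[-2.9,1.4,6.0]]
    - [[-0.3,0.7,-0.5],[-2.8,1.7,5.8]]
    - [[-0.2,0.7,-0.5],[-2.8,1.9,5.8]]

```text
clock: 23.5
position: [454.7, -255.9, 170.1]
ee_rot: [0.696, 0.553, 0.426, -0.167]
contact_force: [-0.2, -0.3, -0.4]
gripper_width: 38.6
grasp_force: 61.3
```

Emit:
drive_tool:
  deltas:
    - [[-0.2,0.9,-0.7],[-2.6,2.0,5.7]]
    - [[-0.1,0.9,-0.7],[-2.5,2.2,5.5]]
    - [[0.1,1.0,-0.7],[-2.4,2.4,5.5]]
    - [[0.1,1.0,-0.9],[-2.3,2.6,5.3]]
    - [[0,0,0],[0,0,0]]
    - [[0,0,0],[0,0,0]]

```text
clock: 24.1
position: [473.0, -294.7, 190.4]
ee_rot: [0.763, 0.36, 0.486, -0.227]
contact_force: [-0.3, 0.2, -0.6]
gripper_width: 38.5
grasp_force: 61.4
```

```bash
python3 up.py 460 -310 49 50 25
python3 - <<'E'
from to import *
g=grab('side'); im=g['img']; c=proj(g,[[460,-310,200]])[0].astype(int); print(c)
cv2.imwrite('pics/s4.png',cv2.resize(im[max(0,c[1]-45):c[1]+45,c[0]-60:c[0]+60],(800,600),interpolation=cv2.INTER_CUBIC)[:,:,::-1])
E
```

```text
pos [ 473.  -294.7  190.4] x [0.269 0.329 0.905] y [ 0.77  -0.637  0.003] z [ 0.578  0.697 -0.425] j [-0.9   0.53  0.01 -1.09 -1.53 -2.58] w 38.5 F [-0.3  0.2 -0.6]
delta tool mm [-136.5   -0.6   63.9]
rot deg [-0.29  0.15  0.33]
[294 122]
```

View pics/s4.png

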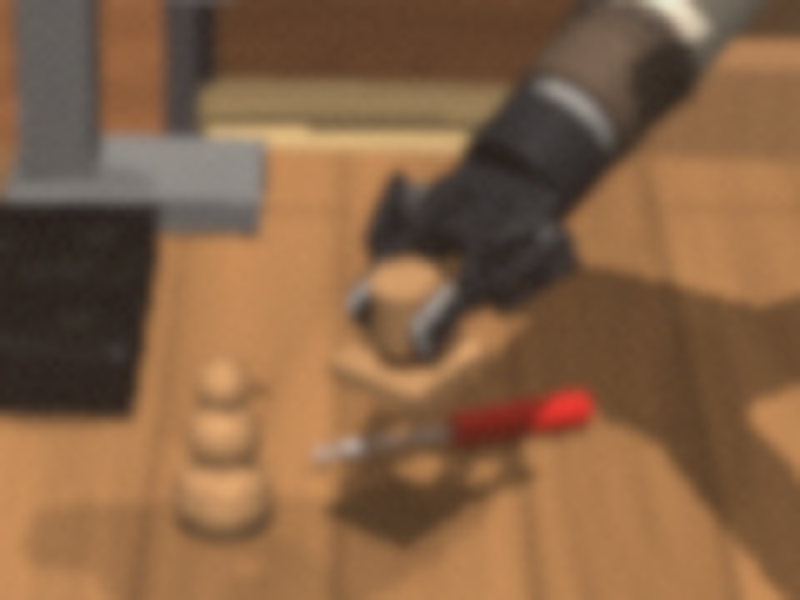

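The crop shows the blank upright in the gripper at (405,320), the small snowman at (225,450), and a screwdriver lying from (320,457) to (590,400). I'll work out where the screwdriver lies before lowering.

Run:
```python
from plan import *
g=grab('side')
print('screwdriver',onz(g,[(234+320*.15,77+457*.15),(234+455*.15,77+430*.15),(234+590*.15,77+400*.15)],10).round().tolist())
for p in (25,17):
  for Pz in (49,47):
    pt,Mt=target((460,-310),Pz,50,p); q,c=ik(pt,Mt,np.array([-.9,.6,0,-1.09,-1.45,-2.4])); f=fk(q,True); print(p,q.round(2),c<1e-6,f[2].round(),f[3].round(),'tcp',pt.round(1))
    t=Mt[:,2];x=Mt[:,0]; P=pt-22*t
    for k in (54,100,150,200): print(k,(P-k*t-42*x).round().tolist(), end=' ')
    print()
```

```text
screwdriver [[508.0, -481.0, 10.0], [418.0, -525.0, 10.0], [325.0, -575.0, 10.0]]
25 [-0.91  0.77 -0.04 -1.12 -1.4  -2.33] True [ 417. -541.  266.] [ 299. -502.  166.] tcp [ 472.8 -294.7   39.7]
54 [417.0, -361.0, 34.0] 100 [390.0, -393.0, 53.0] 150 [361.0, -428.0, 74.0] 200 [332.0, -462.0, 95.0] 
25 [-0.91  0.77 -0.04 -1.12 -1.4  -2.33] True [ 418. -542.  263.] [ 299. -502.  164.] tcp [ 472.8 -294.7   37.7]
54 [417.0, -361.0, 32.0] 100 [390.0, -393.0, 51.0] 150 [361.0, -428.0, 72.0] 200 [332.0, -462.0, 93.0] 
17 [-0.95  0.83 -0.01 -1.19 -1.51 -2.27] True [ 403. -568.  229.] [ 290. -513.  130.] tcp [ 473.5 -293.9   42.6]
54 [419.0, -359.0, 25.0] 100 [391.0, -393.0, 38.0] 150 [360.0, -429.0, 53.0] 200 [329.0, -466.0, 67.0] 
17 [-0.95  0.83 -0.01 -1.19 -1.51 -2.27] True [ 403. -569.  226.] [ 290. -513.  128.] tcp [ 473.5 -293.9   40.6]
54 [419.0, -359.0, 23.0] 100 [391.0, -393.0, 36.0] 150 [360.0, -429.0, 51.0] 200 [329.0, -466.0, 65.0]
```

The screwdriver (y < -480) is clear. I'll lower the blank.

Emit:
drive_tool:
  deltas:
    - [[-1.2,0,0.56],[0,0,0]]
    - [[-2,0,0.94],[0,0,0]]
    - [[-2.4,0,1.12],[0,0,0]]
    - [[-2.4,0,1.12],[0,0,0]]
    - [[-2,0,0.94],[0,0,0]]
    - [[-1.6,0,0.75],[0,0,0]]
    - [[-1.1,0,0.52],[0,0,0]]
    - [[-0.6,0,0.28],[0,0,0]]
    - [[-0.35,0,0.16],[0,0,0]]
    - [[0,0,0],[0,0,0]]
    - [[0,0,0],[0,0,0]]

```text
clock: 25.3
position: [473.8, -294.3, 40.8]
ee_rot: [0.763, 0.36, 0.486, -0.227]
contact_force: [0.3, -1.1, -0.9]
gripper_width: 38.2
grasp_force: 61.4
```

Emit:
drive_tool:
  deltas:
    - [[-0.09,0,0.04],[0,0,0]]
    - [[-0.09,0,0.04],[0,0,0]]
    - [[0,0,0],[0,0,0]]

```text
clock: 25.6
position: [473.8, -294.3, 38.8]
ee_rot: [0.763, 0.36, 0.486, -0.227]
contact_force: [0.5, -1.8, 1.3]
gripper_width: 38.3
grasp_force: 61.6
```

Emit:
drive_tool:
  deltas:
    - [[-0.09,0,0.04],[0,0,0]]
    - [[-0.09,0,0.04],[0,0,0]]
    - [[0,0,0],[0,0,0]]

```text
clock: 25.9
position: [473.7, -294.5, 38.5]
ee_rot: [0.762, 0.36, 0.487, -0.228]
contact_force: [-3.1, -2.9, 8.3]
gripper_width: 38.3
grasp_force: 62.1
```

It has touched down (8 N). I'll release it and back out along the tool axis.

Emit:
drive_tool:
  deltas:
    - [[0,0,0],[0,0,0]]
    - [[0,0,0],[0,0,0]]
    - [[0,0,0],[0,0,0]]
    - [[0,0,0],[0,0,0]]
    - [[0,0,0],[0,0,0]]
  claw: 7.5

```text
clock: 26.4
position: [473.5, -293.8, 35.9]
ee_rot: [0.763, 0.36, 0.486, -0.228]
contact_force: [-0.1, 0.4, -0.2]
gripper_width: 75.2
grasp_force: 0.0
```

Emit:
drive_tool:
  deltas:
    - [[0,0,-0.5],[0,0,0]]
    - [[0,0,-1.5],[0,0,0]]
    - [[0,0,-2.5],[0,0,0]]
    - [[0,0,-3],[0,0,0]]
    - [[0,0,-3],[0,0,0]]
    - [[0,0,-3],[0,0,0]]
    - [[0,0,0],[0,0,0]]

```text
clock: 27.1
position: [393.3, -392.5, 95.1]
ee_rot: [0.764, 0.36, 0.485, -0.225]
contact_force: [0.5, -0.6, 0.6]
gripper_width: 75.5
grasp_force: 0.0
```

Run:
```python
from h import *
g=grab('wrist'); s=grab('side'); 
c=proj(s,[[460,-310,30]])[0].astype(int)
A=cv2.resize(s['img'][c[1]-30:c[1]+30,c[0]-40:c[0]+40],(400,300),interpolation=cv2.INTER_CUBIC); B=cv2.resize(g['img'],(400,300))
cv2.imwrite('pics/ab.png',np.hstack([A,B])[:,:,::-1]); print(np.round(arm.read_state()['joints'],2),c)
```

```text
[-1.08  0.73  0.08 -1.   -1.58 -2.4 ] [293 161]
```

View pics/ab.png

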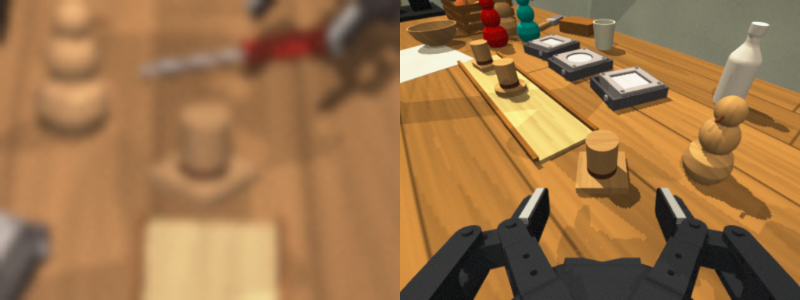

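The blank stands upright on the bench; in the right-hand wrist view its crown is at (602,155). Next I'll bring the tool vertical above it, with joint 6 in a good range, via a raised waypoint.

Run:
```python
from path import *
import json
s=arm.read_state(); q0=np.array(s['joints']); M=R.from_quat(s['ee_rot']).as_matrix()
q1,c1=ik(np.array(s['position'])+[0,0,110],M,q0)
a=np.radians(-129.7); x=np.array([np.cos(a),np.sin(a),0]); t=np.array([0,0,-1.]); Mt=np.c_[x,np.cross(t,x),t]
q2,c2=ik(np.array([488,-277,200]),Mt,np.array([-.3,.4,.0,0,-1.2,-.38])); print(c1,q1.round(2),c2,q2.round(2))
o,st=rows(q0,[q1,q2],kmax=8.4,dmax=48); print(len(o)); print(st[::2,:3].round().tolist())
for i in range(0,len(o),12): print(json.dumps(o[i:i+12]))
```

```text
4.448224061000753e-21 [-1.08  0.58  0.13 -1.01 -1.7  -2.57] 2.6114842500248064e-22 [-0.23  0.3  -0.2  -0.   -1.07 -0.47]
28
[[397.0, -390.0, 131.0], [395.0, -389.0, 204.0], [398.0, -369.0, 191.0], [400.0, -353.0, 180.0], [402.0, -339.0, 171.0], [403.0, -327.0, 165.0], [404.0, -319.0, 160.0], [407.0, -312.0, 158.0], [412.0, -308.0, 158.0], [420.0, -304.0, 160.0], [430.0, -300.0, 165.0], [443.0, -296.0, 173.0], [459.0, -290.0, 182.0], [478.0, -282.0, 194.0]]
[[[3.2, 0.3, -1.6], [-0.1, 0.1, 0.0]], [[3.3, 0.0, -1.6], [0.0, -0.0, 0.0]], [[3.3, -0.2, -1.5], [0.1, -0.1, 0.0]], [[-0.2, -0.5, 1.1], [2.0, -2.6, -5.3]], [[-0.1, -0.5, 1.0], [2.1, -2.4, -5.5]], [[-0.0, -0.4, 1.0], [2.3, -2.3, -5.6]], [[0.0, -0.4, 0.9], [2.4, -2.1, -5.7]], [[0.1, -0.3, 0.8], [2.6, -1.9, -5.9]], [[0.2, -0.2, 0.7], [2.6, -1.7, -6.0]], [[0.2, -0.2, 0.7], [2.8, -1.5, -6.2]], [[0.2, -0.1, 0.5], [2.8, -1.3, -6.2]], [[0.1, 0.0, 0.5], [2.8, -1.1, -6.4]]]
[[[0.2, 0.1, 0.5], [2.9, -0.9, -6.6]], [[0.1, 0.2, 0.3], [2.9, -0.7, -6.6]], [[0.1, 0.2, 0.3], [2.9, -0.5, -6.7]], [[0.0, 0.3, 0.1], [2.9, -0.3, -6.9]], [[-0.1, 0.3, 0.1], [2.9, -0.2, -7.0]], [[-0.1, 0.4, 0.1], [2.8, 0.1, -7.0]], [[-0.3, 0.4, -0.1], [2.8, 0.1, -7.2]], [[-0.4, 0.4, -0.1], [2.7, 0.4, -7.2]], [[-0.5, 0.3, -0.2], [2.7, 0.4, -7.4]], [[-0.6, 0.4, -0.2], [2.5, 0.6, -7.4]], [[-0.7, 0.2, -0.4], [2.5, 0.7, -7.5]], [[-0.8, 0.2, -0.4], [2.5, 0.8, -7.6]]]
[[[-0.9, 0.1, -0.4], [2.3, 1.0, -7.7]], [[-1.0, 0.0, -0.6], [2.3, 1.0, -7.7]], [[-1.0, -0.1, -0.5], [2.2, 1.1, -7.8]], [[-1.2, -0.3, -0.7], [2.1, 1.1, -7.9]]]
```

Emit:
drive_tool:
  deltas:
    - [[3.2,0.3,-1.6],[0,0,0]]
    - [[3.3,0.0,-1.6],[0,0,0]]
    - [[3.3,-0.2,-1.5],[0,0,0]]
    - [[-0.2,-0.5,1.1],[2.0,-2.6,-5.3]]
    - [[-0.1,-0.5,1.0],[2.1,-2.4,-5.5]]
    - [[0,-0.4,1.0],[2.3,-2.3,-5.6]]
    - [[0.0,-0.4,0.9],[2.4,-2.1,-5.7]]
    - [[0.1,-0.3,0.8],[2.6,-1.9,-5.9]]
    - [[0.2,-0.2,0.7],[2.6,-1.7,-6.0]]
    - [[0.2,-0.2,0.7],[2.8,-1.5,-6.2]]
    - [[0.2,-0.1,0.5],[2.8,-1.3,-6.2]]
    - [[0.1,0.0,0.5],[2.8,-1.1,-6.4]]

```text
clock: 28.4
position: [403.5, -322.4, 160.1]
ee_rot: [0.528, 0.774, 0.338, -0.087]
contact_force: [-0.2, -0.1, -0.4]
gripper_width: 75.0
grasp_force: 0.0
```

Emit:
drive_tool:
  deltas:
    - [[0.2,0.1,0.5],[2.9,-0.9,-6.6]]
    - [[0.1,0.2,0.3],[2.9,-0.7,-6.6]]
    - [[0.1,0.2,0.3],[2.9,-0.5,-6.7]]
    - [[0.0,0.3,0.1],[2.9,-0.3,-6.9]]
    - [[-0.1,0.3,0.1],[2.9,-0.2,-7.0]]
    - [[-0.1,0.4,0.1],[2.8,0.1,-7.0]]
    - [[-0.3,0.4,-0.1],[2.8,0.1,-7.2]]
    - [[-0.4,0.4,-0.1],[2.7,0.4,-7.2]]
    - [[-0.5,0.3,-0.2],[2.7,0.4,-7.4]]
    - [[-0.6,0.4,-0.2],[2.5,0.6,-7.4]]
    - [[-0.7,0.2,-0.4],[2.5,0.7,-7.5]]
    - [[-0.8,0.2,-0.4],[2.5,0.8,-7.6]]

```text
clock: 29.6
position: [451.4, -292.8, 175.4]
ee_rot: [-0.17, 0.982, 0.086, -0.0]
contact_force: [-0.2, -0.3, 1.3]
gripper_width: 75.2
grasp_force: 0.0
```

Emit:
drive_tool:
  deltas:
    - [[-0.9,0.1,-0.4],[2.3,1.0,-7.7]]
    - [[-1.0,0.0,-0.6],[2.3,1.0,-7.7]]
    - [[-1.0,-0.1,-0.5],[2.2,1.1,-7.8]]
    - [[-1.2,-0.3,-0.7],[2.1,1.1,-7.9]]
    - [[0,0,0],[0,0,0]]
    - [[0,0,0],[0,0,0]]

```text
clock: 30.2
position: [488.2, -275.8, 198.3]
ee_rot: [-0.426, 0.905, 0.002, -0.0]
contact_force: [-0.2, 0.2, 0.2]
gripper_width: 75.2
grasp_force: 0.0
```

Run:
```python
from to import *
import pickle
to((456,-316,100),(0,0,-1),(-.769,.639,0))
g=grab('wrist'); pickle.dump(g,open('w3.pkl','wb'))
c=proj(g,[[456,-316,12]])[0].astype(int); print(c, proj(g,[[456,-316,62]])[0])
x0,y0=max(0,c[0]-64),max(0,c[1]-48); print('crop',x0,y0)
cv2.imwrite('pics/w3.png',cv2.resize(g['img'][y0:y0+96,x0:x0+128],(768,576),interpolation=cv2.INTER_CUBIC)[:,:,::-1])
```

```text
pos [ 488.2 -275.8  198.3] x [-0.638 -0.77  -0.001] y [-0.77   0.638  0.003] z [-0.002  0.003 -1.   ] j [-0.23  0.3  -0.2  -0.   -1.07 -0.46] w 75.2 F [-0.2  0.2  0.2]
delta tool mm [51.7 -1.1 98.2]
rot deg [0.18 0.08 0.11]
[256 129] [256.37408984 133.59896075]
crop 192 81
```

View pics/w3.png

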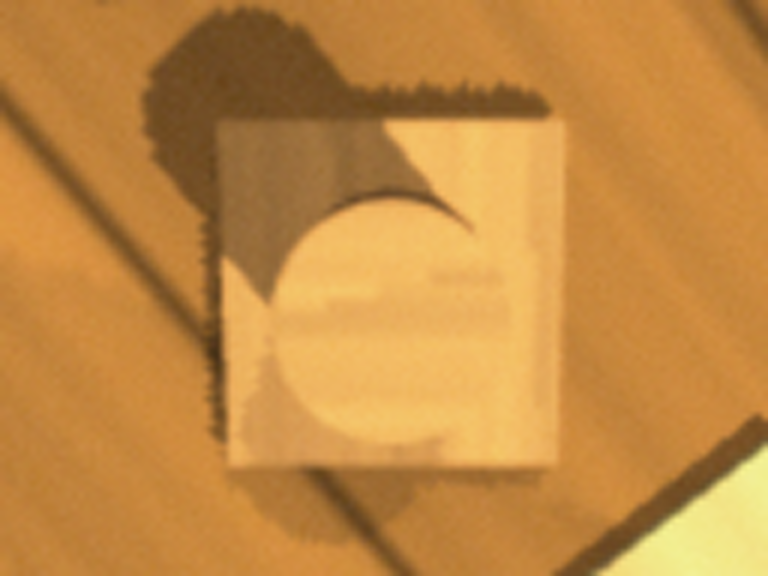

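The crop shows the brim from directly above, with corners (220,119), (565,119), (556,467) and (230,467), and the crown top as a circle around (393,318). I'll compute its centre and yaw, and re-measure the square die's cavity from the first wrist view.

Run:
```python
from to import *
import pickle
g=pickle.load(open('w3.pkl','rb'))
f=lambda *p:[((x+.5)/6-.5+192,(y+.5)/6-.5+81) for x,y in p]
c=onz(g,f((220,119),(565,119),(556,467),(230,467)),12); print(c.round(1).tolist(),c.mean(0).round(1))
for i in range(4): d=c[(i+1)%4]-c[i]; print('side',np.linalg.norm(d[:2]).round(1),np.degrees(np.arctan2(d[1],d[0])).round(1)%90)
t=onz(g,f((275,318),(393,197),(393,443)),62); print('crown top',t.round(1).tolist())
m=(c.mean(0)[0],c.mean(0)[1],30); to(m)
```

```text
[[460.1, -361.4, 12.0], [409.6, -319.6, 12.0], [452.2, -268.1, 12.0], [502.8, -310.0, 12.0]] [ 456.2 -314.8   12. ]
side 65.5 50.400000000000006
side 66.9 50.5
side 65.7 50.3
side 66.8 50.30000000000001
crown top [[470.6, -328.1, 62.0], [443.0, -330.5, 62.0], [468.8, -299.4, 62.0]]
pos [ 488.1 -276.3  198.1] x [-0.638 -0.77  -0.001] y [-0.77   0.638  0.003] z [-0.002  0.003 -1.   ] j [-0.23  0.3  -0.2  -0.   -1.07 -0.46] w 75.5 F [ 0.3  0.2 -0.1]
delta tool mm [ 50.2  -0.5 168.1]
```

Emit:
drive_tool:
  deltas:
    - [[2.5,0,0],[0.1,0.1,0]]
    - [[2.5,-0.05,0],[0,0,0]]
    - [[0,0,3],[0,0,0]]
    - [[0,0,4],[0,0,0]]
    - [[0,0,4],[0,0,0]]
    - [[0,0,3],[0,0,0]]
    - [[0,0,2],[0,0,0]]
    - [[0,0,1.2],[0,0,0]]
    - [[0,0,0],[0,0,0]]
    - [[0,0,0],[0,0,0]]

```text
clock: 31.25
position: [457.6, -316.2, 27.2]
ee_rot: [-0.426, 0.905, -0.001, 0.0]
contact_force: [-0.0, 0.0, 0.1]
gripper_width: 74.7
grasp_force: 0.0
```

Emit:
drive_tool:
  deltas:
    - [[0,0,0],[0,0,0]]
    - [[0,0,0],[0,0,0]]
    - [[0,0,0],[0,0,0]]
    - [[0,0,0],[0,0,0]]
    - [[0,0,0],[0,0,0]]
    - [[0,0,0],[0,0,0]]
  claw: 3.0

```text
clock: 31.85
position: [458.2, -316.1, 28.1]
ee_rot: [-0.426, 0.905, -0.001, 0.001]
contact_force: [0.1, 1.4, 6.3]
gripper_width: 38.6
grasp_force: 60.6
```

Run:
```python
from to import *
yw=np.radians(-103.3); x=np.array([np.cos(yw),np.sin(yw),0])
to((654,-168.5,160),(0,0,-1),np.cross([0,0,-1.],x))
from kin import *
```

```text
pos [ 458.2 -316.1   28.1] x [-0.636 -0.771  0.   ] y [-0.771  0.636 -0.003] z [ 0.002 -0.002 -1.   ] j [-0.31  0.5  -0.4   0.   -0.67 -0.38] w 38.6 F [0.1 1.4 6.3]
delta tool mm [-238.5  -57.5 -131.7]
rot deg [ -0.16  -0.04 -26.23]
```

The blank is gripped from above. I'll lift, turn to the die's yaw, and hover with the camera nearly over the square die so I can re-measure the cavity. The closing-axis camera bias I saw at the grasp was about 2.4 mm, and it can be checked against this.

Emit:
drive_tool:
  deltas:
    - [[0,0,-1.2],[0,0,0]]
    - [[0,0,-3],[0,0,0]]
    - [[0,0,-4],[0,0,0]]
    - [[0,0,-4],[0,0,0]]
    - [[0,0,-3.5],[0,0,0]]
    - [[0,0,-1.5],[0,0,-4]]
    - [[0,0,0],[0,0,-7]]
    - [[0,0,0],[0,0,-7]]
    - [[0,0,0],[0,0,-6.2]]
    - [[0,0,0],[0,0,-2]]

```text
clock: 32.85
position: [456.6, -315.3, 199.0]
ee_rot: [-0.621, 0.784, 0.0, -0.0]
contact_force: [0.4, 0.2, -1.3]
gripper_width: 38.7
grasp_force: 60.5
```

Emit:
drive_tool:
  deltas:
    - [[-1.5,-0.9,0],[0,0,0]]
    - [[-3.1,-1.9,0],[0,0,0]]
    - [[-3.6,-2.2,0],[0,0,0]]
    - [[-3.6,-2.2,0],[0,0,0]]
    - [[-3.6,-2.2,0],[0,0,0]]
    - [[-3.6,-2.2,0],[0,0,0]]
    - [[-3.6,-2.2,0],[0,0,0]]
    - [[-2.2,-1.3,0],[0,0,0]]
    - [[-1,-0.6,0],[0,0,0]]
    - [[0,0,0],[0,0,0]]
    - [[0,0,0],[0,0,0]]

```text
clock: 33.95
position: [668.8, -101.2, 198.4]
ee_rot: [-0.62, 0.785, 0.0, -0.001]
contact_force: [0.3, -0.9, -1.7]
gripper_width: 38.5
grasp_force: 60.5
```

Run:
```python
from to import *
from diem import quad
import pickle
yw=np.radians(-103.3); x=np.array([np.cos(yw),np.sin(yw),0])
to((654,-168.5,160),(0,0,-1),np.cross([0,0,-1.],x))
g=grab('wrist'); pickle.dump(g,open('w4.pkl','wb')); cv2.imwrite('pics/w4.png',g['img'][:,:,::-1])
c=proj(g,[[654,-169,25]])[0]; e=proj(g,[[654-42*.97,-169+42*.23,30]])[0]; print(c,e,'cam',g['e'].round())
hsv=cv2.cvtColor(g['img'],cv2.COLOR_RGB2HSV)
for z in (25,30): print(z,'pad',quad(g,c,215,255,z),'insert',quad(g,e,120,214,z))
r=int(c[1]); k=int(c[0]); print(hsv[r,k-60:k+60,2].tolist()); print(hsv[r-60:r+60,k,2].tolist())
```

```text
pos [ 668.8 -101.2  198.4] x [-0.232 -0.973  0.001] y [-0.973  0.232  0.001] z [-0.001 -0.001 -1.   ] j [ 0.09  0.49  0.1   0.   -1.18 -0.32] w 38.5 F [ 0.3 -0.9 -1.7]
delta tool mm [68.9 -1.2 38.5]
rot deg [ 0.06 -0.05 -0.09]
[256.2646638  113.75719505] [294.55366164 113.91115945] cam [ 650. -177.  342.]
25 pad [(690.9, -19.3, [544.4, 855.8], 76.5), (655.2, -168.6, [103.0, 102.5], 75.6)] insert [(690.9, -19.3, [544.4, 855.8], 76.5), (656.0, -167.9, [105.2, 104.6], 75.5)]
30 pad [(690.2, -21.8, [535.8, 842.3], 76.5), (655.2, -168.8, [101.4, 100.9], 75.6)] insert [(690.2, -21.8, [535.8, 842.3], 76.5), (655.9, -168.1, [103.5, 103.0], 75.5)]
[206, 196, 186, 186, 182, 150, 118, 112, 115, 111, 88, 53, 54, 101, 127, 131, 132, 137, 135, 137, 133, 137, 136, 137, 137, 135, 138, 124, 99, 78, 78, 132, 170, 178, 180, 177, 178, 183, 189, 186, 182, 177, 176, 173, 176, 181, 183, 186, 189, 187, 180, 177, 175, 177, 182, 180, 185, 190, 190, 187, 174, 177, 175, 175, 173, 177, 186, 185, 184, 194, 241, 249, 250, 250, 250, 249, 249, 247, 249, 248, 249, 249, 249, 249, 249, 249, 245, 171, 88, 83, 142, 215, 227, 227, 226, 227, 228, 231, 232, 233, 231, 228, 227, 229, 225, 157, 117, 117, 111, 114, 101, 81, 63, 55, 42, 40, 54, 95, 111, 115]
[129, 127, 127, 126, 127, 127, 114, 81, 73, 70, 75, 78, 125, 139, 142, 143, 139, 141, 141, 139, 140, 139, 141, 142, 141, 139, 141, 126, 96, 74, 64, 105, 153, 174, 178, 177, 177, 178, 177, 179, 181, 177, 174, 177, 175, 175, 174, 175, 173, 172, 173, 176, 174, 174, 173, 174, 171, 172, 172, 173, 174, 198, 215, 244, 247, 248, 248, 247, 247, 247, 248, 248, 247, 247, 248, 248, 248, 248, 247, 247, 248, 247, 247, 248, 248, 248, 247, 247, 246, 230, 106, 77, 109, 167, 222, 226, 226, 226, 226, 224, 226, 225, 225, 224, 226, 224, 216, 141, 111, 114, 127, 165, 186, 190, 197, 221, 222, 223, 225, 224]
```

```bash
cat > cav.py <<'E'
from to import *
def edges(im,start,step,n=60):
    """first insert->dark-ring crossing going outwards from the pad: pad, dark ring minimum, then back up to insert"""
    p=np.array(start)[None]+np.arange(n*4)[:,None]/4*np.array(step)[None]
    v=cv2.remap(im,p[:,0].astype(np.float32)[None],p[:,1].astype(np.float32)[None],cv2.INTER_LINEAR)[0].astype(float)
    return p,v
def cavity(g,c,z=30):
    im=cv2.cvtColor(g['img'],cv2.COLOR_RGB2GRAY); out={}
    for name,st,off in (('L',(-1,0),(0,1)),('R',(1,0),(0,1)),('U',(0,-1),(1,0)),('D',(0,1),(1,0))):
        pts=[]
        for o in range(-18,19,2):
            p,v=edges(im,np.array(c)+np.array(off)*o,st,60)
            w=slice(22*4,42*4); i=w.start+np.argmin(v[w]); ins=np.median(v[i+16:i+40]); th=(v[i]+ins)/2
            j=i+np.argmax(v[i:]>th); pts.append(p[j])
        P=onz(g,pts,z)[:,:2]; out[name]=P
    return out
def summary(g,c):
    s=arm.read_state(); o=cavity(g,c); L={}
    for k,P in o.items():
        m=np.median(P,0); 
        vx,vy,x0,y0=cv2.fitLine(P.astype(np.float32),cv2.DIST_HUBER,0,.01,.01).ravel(); L[k]=(np.array([x0,y0]),np.array([vx,vy]))
        print(k,np.round([x0,y0],1),'dir%90',(np.degrees(np.arctan2(vy,vx))%90).round(2))
    a=np.mean([np.degrees(np.arctan2(v[1],v[0]))%90 for _,v in L.values()]); t=np.radians(a); e1=np.array([np.cos(t),np.sin(t)]); e2=np.array([-e1[1],e1[0]])
    lr=[L[k][0] for k in 'LR']; ud=[L[k][0] for k in 'UD']
    n=lambda pr: e1 if abs((pr[1]-pr[0])@e1)>abs((pr[1]-pr[0])@e2) else e2
    n1,n2=n(lr),n(ud); C=n1*np.mean([q@n1 for q in lr])+n2*np.mean([q@n2 for q in ud])
    print('yaw',a.round(2),'centre',C.round(1),'sizes',abs((lr[1]-lr[0])@n1).round(1),abs((ud[1]-ud[0])@n2).round(1)); return C,a
E
python3 - <<'E'
from cav import *
import pickle
g=pickle.load(open('w4.pkl','rb')); C,a=summary(g,(255.2,113.5))
g1=pickle.load(open('w1.pkl','rb')); summary(g1,(265,251))
E
```

```text
L [ 689.9 -172.6] dir%90 75.77
R [ 622.6 -159. ] dir%90 76.01
U [ 644.9 -201.7] dir%90 74.51
D [ 661.6 -134.9] dir%90 75.57
yaw 75.47 centre [ 655.5 -168.9] sizes 68.5 68.8
L [ 643.1 -221. ] dir%90 76.06
R [ 667.9 -113.5] dir%90 78.16
U [ 577.2 -147.4] dir%90 75.79
D [ 717.7 -184.7] dir%90 1.11
yaw 57.78 centre [ 649.2 -163.3] sizes 104.1 138.8
```

Cavity measured at centre (655.5,-168.9), yaw -14.4°, mouth about 68.6 mm. The held blank is centred by the fingers, so its brim edges in this same image give the camera's bias along the closing axis.

Run:
```python
from cav import *
import pickle
g=pickle.load(open('w4.pkl','rb')); s=arm.read_state(); M=R.from_quat(s['ee_rot']).as_matrix(); T=np.array(s['position'])
w=lambda p:T+M@np.array(p,float)
hsv=cv2.cvtColor(g['img'],cv2.COLOR_RGB2HSV)
for x in (33,28):
    a,b=proj(g,[w((x,-33,16)),w((x,33,16))]); print(x,a.round(1),b.round(1))
    for n,c in (('a',a),('b',b)):
        r,k=int(round(c[1])),int(round(c[0])); print(n,k-14,'row',r,'S',hsv[r,k-14:k+15,1].tolist(),'V',hsv[r,k-14:k+15,2].tolist())
m=proj(g,[w((33,0,16))])[0]; r,k=int(m[1]),int(m[0]); print('front',k,r-14,hsv[r-14:r+15,k,1].tolist(),hsv[r-14:r+15,k,2].tolist())
ct=proj(g,[w((0,0,-34)),w((0,20,-34)),w((20,0,-34))]); print('crown',ct.round(1).tolist()); r=int(ct[2][1])
print(hsv[r+6,int(ct[0][0])-45:int(ct[0][0])+46,1].tolist())
```

```text
33 [202.3 183.6] [312.1 183.6]
a 188 row 184 S [177, 174, 173, 179, 181, 176, 171, 170, 181, 175, 178, 174, 182, 180, 179, 173, 169, 156, 150, 159, 156, 157, 154, 154, 156, 150, 149, 146, 159] V [161, 160, 162, 162, 169, 178, 185, 188, 194, 200, 199, 201, 198, 198, 199, 195, 172, 129, 107, 101, 103, 99, 98, 101, 100, 104, 103, 108, 104]
b 298 row 184 S [170, 160, 155, 154, 163, 154, 152, 157, 146, 156, 169, 152, 164, 148, 151, 166, 175, 179, 172, 170, 178, 181, 173, 170, 168, 165, 170, 185, 174] V [99, 99, 105, 104, 102, 104, 104, 104, 105, 106, 101, 106, 101, 102, 110, 132, 144, 145, 139, 135, 129, 127, 125, 126, 126, 125, 126, 120, 120]
28 [202.8 191.5] [311.6 191.6]
a 189 row 192 S [175, 167, 175, 173, 181, 172, 176, 179, 176, 172, 176, 173, 181, 176, 183, 170, 164, 157, 155, 152, 158, 151, 154, 152, 158, 156, 155, 154, 156] V [168, 166, 162, 159, 159, 165, 171, 180, 187, 191, 194, 199, 196, 199, 194, 191, 170, 161, 158, 161, 157, 159, 157, 159, 160, 163, 165, 162, 163]
b 298 row 192 S [159, 167, 159, 157, 154, 160, 157, 158, 153, 158, 157, 164, 151, 153, 158, 156, 176, 169, 176, 
[... 295 characters left out ...]
5, 152, 155, 155, 156, 154, 157, 157, 157, 156, 155, 163, 163] [220, 221, 222, 222, 224, 224, 224, 223, 226, 225, 214, 135, 101, 94, 93, 103, 130, 154, 156, 156, 157, 156, 158, 156, 156, 157, 158, 152, 155]
crown [[256.9, 281.2], [299.8, 281.1], [256.9, 242.8]]
[25, 31, 36, 30, 33, 27, 18, 78, 17, 57, 73, 67, 125, 163, 153, 159, 156, 151, 150, 147, 150, 152, 154, 164, 156, 151, 150, 152, 154, 149, 155, 155, 155, 160, 154, 154, 155, 154, 157, 159, 155, 154, 153, 150, 154, 156, 155, 158, 155, 158, 157, 157, 162, 158, 150, 157, 156, 155, 155, 155, 158, 156, 156, 151, 153, 157, 155, 154, 146, 149, 153, 163, 154, 152, 143, 156, 149, 151, 168, 153, 159, 158, 147, 143, 120, 40, 34, 15, 118, 44, 19]
```

The brim edges in the image confirm a camera bias of about 2.2 mm along the closing axis at die distance. The corrected TCP target is (657.7,-169.2) with the yaw 0.9° further round. I'll move over the cavity and part-way down.

Emit:
drive_tool:
  deltas:
    - [[2,-0.1,0],[0,0,0.9]]
    - [[2.5,-0.2,0],[0,0,0]]
    - [[1.7,-0.1,0],[0,0,0]]
    - [[0.7,-0.1,0],[0,0,0]]
    - [[0,0,3],[0,0,0]]
    - [[0,0,4],[0,0,0]]
    - [[0,0,3],[0,0,0]]
    - [[0,0,2],[0,0,0]]
    - [[0,0,0.8],[0,0,0]]
    - [[0,0,0],[0,0,0]]
    - [[0,0,0],[0,0,0]]
    - [[0,0,0],[0,0,0]]

```text
clock: 35.2
position: [658.9, -169.3, 72.5]
ee_rot: [-0.614, 0.789, -0.001, 0.001]
contact_force: [-0.5, -0.2, -1.5]
gripper_width: 38.5
grasp_force: 60.5
```

Run:
```python
from to import *
yw=np.radians(-104.3); x=np.array([np.cos(yw),np.sin(yw),0])
to((657.7,-169.2,62),(0,0,-1),np.cross([0,0,-1.],x))
```

```text
pos [ 658.9 -169.3   72.5] x [-0.246 -0.969  0.   ] y [-0.969  0.246 -0.004] z [ 0.003 -0.001 -1.   ] j [-0.01  0.61 -0.04  0.   -0.92 -0.24] w 38.5 F [-0.5 -0.2 -1.5]
delta tool mm [ 0.2  1.2 10.5]
rot deg [-0.2  -0.01  0.05]
```

Adjusting by 1.2 mm, then descending slowly and watching the force.

Emit:
drive_tool:
  deltas:
    - [[0.02,0.12,0],[-0.2,0,0]]
    - [[0,0,0.4],[0,0,0]]
    - [[0,0,0.4],[0,0,0]]
    - [[0,0,0.2],[0,0,0]]
    - [[0,0,0],[0,0,0]]
    - [[0,0,0],[0,0,0]]

```text
clock: 35.8
position: [656.5, -169.1, 60.5]
ee_rot: [-0.614, 0.789, 0.001, -0.001]
contact_force: [0.3, 0.3, -0.9]
gripper_width: 38.6
grasp_force: 60.5
```

Emit:
drive_tool:
  deltas:
    - [[0,0,0.1],[0,0,0]]
    - [[0,0,0.1],[0,0,0]]
    - [[0,0,0.1],[0,0,0]]
    - [[0,0,0],[0,0,0]]

```text
clock: 36.2
position: [656.4, -169.0, 57.4]
ee_rot: [-0.614, 0.789, 0.001, -0.001]
contact_force: [-0.1, -0.6, -1.4]
gripper_width: 38.7
grasp_force: 60.5
```

Emit:
drive_tool:
  deltas:
    - [[0,0,0.1],[0,0,0]]
    - [[0,0,0.1],[0,0,0]]
    - [[0,0,0],[0,0,0]]

```text
clock: 36.5
position: [656.3, -169.1, 55.4]
ee_rot: [-0.614, 0.789, 0.001, -0.001]
contact_force: [0.4, 0.2, -0.6]
gripper_width: 38.7
grasp_force: 60.5
```

No contact with the underside near z=27, below the die's top, so it is already entering the cavity. Continuing.

Emit:
drive_tool:
  deltas:
    - [[0,0,0.1],[0,0,0]]
    - [[0,0,0.1],[0,0,0]]
    - [[0,0,0],[0,0,0]]

```text
clock: 36.8
position: [656.4, -169.1, 53.5]
ee_rot: [-0.614, 0.789, 0.001, -0.001]
contact_force: [-0.4, 0.9, -1.2]
gripper_width: 38.6
grasp_force: 60.5
```

Emit:
drive_tool:
  deltas:
    - [[0,0,0.1],[0,0,0]]
    - [[0,0,0.1],[0,0,0]]
    - [[0,0,0],[0,0,0]]

```text
clock: 37.1
position: [656.5, -169.1, 52.4]
ee_rot: [-0.614, 0.789, 0.001, -0.001]
contact_force: [-1.3, 0.7, 4.1]
gripper_width: 39.0
grasp_force: 60.9
```

Contact with the pad at about 5.6 mm depth. I'll press on slowly towards home, at a TCP of about 46.

Emit:
drive_tool:
  deltas:
    - [[0,0,0.1],[0,0,0]]
    - [[0,0,0.1],[0,0,0]]
    - [[0,0,0.1],[0,0,0]]
    - [[0,0,0],[0,0,0]]

```text
clock: 37.5
position: [656.5, -169.1, 48.5]
ee_rot: [-0.614, 0.789, 0.001, -0.001]
contact_force: [-1.9, 1.1, 3.5]
gripper_width: 38.8
grasp_force: 60.9
```

Emit:
drive_tool:
  deltas:
    - [[0,0,0.1],[0,0,0]]
    - [[0,0,0.1],[0,0,0]]
    - [[0,0,0],[0,0,0]]

```text
clock: 37.8
position: [656.5, -169.1, 46.5]
ee_rot: [-0.614, 0.789, 0.001, -0.001]
contact_force: [-2.2, 0.4, 3.4]
gripper_width: 38.8
grasp_force: 60.9
```

Emit:
drive_tool:
  deltas:
    - [[0,0,0.05],[0,0,0]]
    - [[0,0,0.05],[0,0,0]]
    - [[0,0,0],[0,0,0]]

```text
clock: 38.1
position: [656.5, -169.1, 46.2]
ee_rot: [-0.614, 0.789, 0.001, -0.001]
contact_force: [-3.4, 1.0, 6.1]
gripper_width: 38.7
grasp_force: 61.2
```

Emit:
drive_tool:
  deltas:
    - [[0,0,0.05],[0,0,0]]
    - [[0,0,0],[0,0,0]]

```text
clock: 38.3
position: [656.5, -169.1, 46.1]
ee_rot: [-0.614, 0.789, 0.001, -0.001]
contact_force: [-3.1, 1.1, 7.1]
gripper_width: 38.5
grasp_force: 61.4
```

Emit:
drive_tool:
  deltas:
    - [[0,0,0.1],[0,0,0]]
    - [[0,0,0.1],[0,0,0]]
    - [[0,0,0],[0,0,0]]

```text
clock: 38.6
position: [656.6, -169.1, 46.0]
ee_rot: [-0.614, 0.789, 0.001, -0.001]
contact_force: [-5.2, 2.7, 15.2]
gripper_width: 38.5
grasp_force: 62.0
```

It is on its stop: 15 N with no further travel, underside at 18 mm. I'll relax the push, open and retreat upwards.

Emit:
drive_tool:
  deltas:
    - [[0,0,-0.2],[0,0,0]]
    - [[0,0,0],[0,0,0]]

```text
clock: 38.8
position: [656.5, -169.1, 46.1]
ee_rot: [-0.614, 0.789, 0.001, -0.001]
contact_force: [-4.3, 1.0, 7.9]
gripper_width: 38.8
grasp_force: 61.5
```

Emit:
drive_tool:
  deltas:
    - [[0,0,0],[0,0,0]]
    - [[0,0,0],[0,0,0]]
    - [[0,0,0],[0,0,0]]
    - [[0,0,0],[0,0,0]]
  claw: 6.5

```text
clock: 39.2
position: [656.3, -169.1, 44.4]
ee_rot: [-0.614, 0.789, 0.001, -0.002]
contact_force: [0.5, -0.4, 0.2]
gripper_width: 64.8
grasp_force: 0.0
```

Emit:
drive_tool:
  deltas:
    - [[0,0,-1],[0,0,0]]
    - [[0,0,-2],[0,0,0]]
    - [[0,0,-3],[0,0,0]]
    - [[0,0,-4],[0,0,0]]
    - [[0,0,-4],[0,0,0]]
    - [[-2,0,-2],[0,0,0]]
    - [[-3,0,0],[0,0,0]]
    - [[-2,0,0],[0,0,0]]
    - [[0,0,0],[0,0,0]]
    - [[0,0,0],[0,0,0]]

```text
clock: 40.2
position: [673.9, -100.8, 204.4]
ee_rot: [-0.614, 0.789, 0.002, -0.002]
contact_force: [-0.2, -0.4, -0.6]
gripper_width: 65.0
grasp_force: 0.0
```

Run:
```python
from to import *
to((657,-169,80)); g=grab('wrist')
im=g['img']; hsv=cv2.cvtColor(im,cv2.COLOR_RGB2HSV)
# wood vs grey insert: brim outline at z=30
m=(hsv[:,:,1]>110).astype(np.uint8); c=proj(g,[[657,-169,30]])[0]; print(c)
n,l,s,_=cv2.connectedComponentsWithStats(m); k=l[int(c[1]),int(c[0])]; print(k,s[k])
cs=max(cv2.findContours((l==k).astype(np.uint8),0,1)[0],key=cv2.contourArea)[:,0]
P=onz(g,cs,30)[:,:2].astype(np.float32); print('brim at z=30',cv2.minAreaRect(P))
```

```text
pos [ 673.9 -100.8  204.4] x [-0.245 -0.969  0.001] y [-0.969  0.245  0.005] z [-0.005 -0.    -1.   ] j [ 0.09  0.5   0.13 -0.   -1.2  -0.34] w 65.0 F [-0.2 -0.4 -0.6]
delta tool mm [ 70.1  -1.  124.5]
[256.50253241 112.9837832 ]
20 [ 228   81   61   63 3698]
brim at z=30 ((655.4044799804688, -168.68710327148438), (66.62036895751953, 66.47625732421875), 75.80638885498047)
```

The brim measures 66.6 x 66.5 mm at the die's top plane and is centred on the cavity to 0.2 mm, square and flush. Forces are zero and the tool is clear, so I'll hand in.

```bash
python3 -c "
from bench import arm
print(arm.job_done())"
```

```text
the job is handed in; nothing more can be done
None
```

I seated the square-brimmed blank crown up and flush in the square die (it stopped dead under a 15 N press), let go and handed the job in at about 40 s; I saw no contact with the other blanks or the snowmen, and the hand-in returned no verdict.

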